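Put the stacked routing templates back on their storage boards

ROBOT

A 7-joint arm with a two-finger parallel gripper is mounted at the origin on the work surface. World frame = base frame: x ahead of the robot, y to its left, z up, the work surface at z = 0. Lengths are in m, angles in rad, forces in N, time in s.
With the tool pointing down it reaches from about 0.375 to 0.925 m from the base axis. Payload 3.1 kg.
Tool frame: the origin (TCP) lies midway between the tips of the shut fingers; the grasp point (between the pads) lies 19 mm behind it (ctrl.grip_point_offset is the distance from the TCP to the grasp point, in m); z points along the fingers, y is the line along which they close (so a half turn about z gives the same grasp; the last joint's range is limited). The gripper opens to 85 mm and grips with 20 to 120 N. Pads are 22 mm wide; open, the fingers measure 114 mm over their backs; the gripper's body (76 mm by 85 mm) begins 54 mm behind the grasp point. The pads swing forward as they close: fully open they stand 13 mm farther back than shut.
Start: joints at [-1.303, 0.383, 0.044, 1.598, -0.018, 1.161, -0.05], TCP at [0.232, 0.607, 0.231] pointing down, gripper open.
Joint ranges: [-2.61, 2.61], [-0.41, 2.15], [-1.48, 1.57], [0, 2.5], [-1.57, 4.71], [0.05, 1.97], [-2.85, 2.85]. Speed limits (rad/s): [2.79, 2.79, 3.14, 3.14, 3.14, 3.14, 3.14].

INTERFACE

Orientations are given as a unit quaternion [x, y, z, w].
In Python, from station import ctrl, read_camera gives the robot as it stands.
- The arm moves only by the tool servo_tool, never from a script. Its argument "steps" is a list of rows, each a list of 7 numbers: the shift along the tool's x, y, z in m, then the turn, a rotation vector about the tool's x, y, z in degrees, then the closure, from -1 (fully open) to 1 (shut). A call has 1 to 12 rows; each row is the pose to reach, as a shift and turn from the pose commanded when the call began, along the tool's axes at that moment; what a row does not reach only later rows make up. A row lasts 1/8 s, in which the tool goes at most 62.5 mm and 10.7 degrees, less where a joint would pass 70% of its speed; a pose out of reach is approached as far as the arm can. A call with a gripper value outside its range is refused whole. The fingers move at their own pace and stop on an object; the grip force is fixed at half the most. Time passes only in rows, so rows that repeat a pose let the fingers close. It gives the time, the measured TCP pose, the force, the opening and the grip force at its end, in the units of the state.
- ctrl.state(): the state, without advancing time (a new reading comes with each control period).
- read_camera(name): name is "scene" or "top" or "wrist"; returns a dict with "img" (384x512x3 uint8, red, green, blue), "camera_matrix" (3x3 intrinsics, pixels), "k1" (the pictures are not rectified: a ray, as slopes to the right and down, at radius r is drawn at 1 + k1 r^2 times it, then the intrinsics apply), "R" (3x3) and "t" (3): a world point X has camera coordinates R X + t. Camera axes: x right, y down, z forward; pixel columns grow to the right and rows downward; lengths in m; the calibration is good to about 2 mm. A picture is of the moment at which its call begins. There is no depth.
- ctrl.finish_job(): hands the job in; it is judged then, once.
The state is a dict: "clock": time; "joint_positions": joint angles; "qd": joint speeds; "joint_torque": joint torques, N m; "position": TCP position; "tool_rot": TCP orientation; "ft_force": force on the tool from outside, world axes, zero at the start; "ft_torque": the same for the moment, N m; "width": finger opening in m; "gripper_force": force on a finger pad.
Only numpy, scipy, OpenCV 4.12 (cv2) and the standard library are available. Lean on these libraries where they do the work, as an engineer would, in place of code of your own. Each camera call takes 0.05 s, during which the arm holds its last target. There are 200 camera calls.

TASK

Put the five wooden routing templates away: take the two stacks apart from the top, one template at a time, and lay each one flat and centred on the storage board that shows its own outline, turned to match the outline (any way round that fits). Keep the templates level and set them down; do not drop them, tip them over or lift one with another still on it.

Things in the scene. Friction and masses are not known exactly. Their poses are not given: they have to be found in the camera images.
- oblong: loose wooden routing template (pale plywood), 18 mm thick: large square-cornered rectangle, 130 x 62 mm, long side along its x; two small dark holes on its top near the ends (x = +-50 mm). Origin: centre of its underside; z up through it. At the start it lies on the table as the bottom of one of the two stacks. Weighs 10 to 150 g. Low clutter, up to 80 mm high, lies between the stacks and boards.
- stadium: loose wooden routing template (pale plywood), 18 mm thick: large slot shape with half-round ends, 130 mm long (x) x 62 mm wide (y), straight sides 68 mm long; two small dark holes on its top near the ends (x = +-50 mm). Origin: centre of its underside; z up through it. At the start it lies on the table as the bottom of the other stack. Weighs 10 to 150 g.
- disc: loose wooden routing template (dark hardwood), 18 mm thick: round disc, 54 mm across. Origin: centre of its underside; z up through it. At the start it lies on one of the two large templates, with the hexagon on top of it. Weighs 10 to 150 g.
- square: loose wooden routing template (dark hardwood), 18 mm thick: square, 50 x 50 mm, sides along its x and y. Origin: centre of its underside; z up through it. At the start it lies on the other large template, nothing on it. Weighs 10 to 150 g.
- hexagon: loose wooden routing template (pale plywood), 18 mm thick: small regular hexagon, 34 mm across the flats (two flats face +-y), 39 mm across the corners (two lie on +-x). Origin: centre of its underside; z up through it. At the start it lies on the disc, at the top of the three-high stack. Weighs 10 to 150 g.
- board_oblong: storage board of the oblong template: pale wooden plate 158 (x) x 88 (y) mm, 8 mm thick, fixed flat on the table, with the template's outline inlaid dark and flush at its centre (2 mm larger all round than the template, turned as the board's x and y axes: the template's axes belong along the board's). Origin: centre of its underside, so its top is at z = +8 mm; z up.
- board_stadium: storage board of the stadium template: pale wooden plate 158 (x) x 88 (y) mm, 8 mm thick, fixed flat on the table, with the template's outline inlaid dark and flush at its centre (2 mm larger all round than the template, turned as the board's x and y axes: the template's axes belong along the board's). Origin: centre of its underside, so its top is at z = +8 mm; z up.
- board_disc: storage board of the disc template: pale wooden plate 88 x 88 mm, 8 mm thick, fixed flat on the table, with the template's outline inlaid dark and flush at its centre (2 mm larger all round than the template, turned as the board's x and y axes: the template's axes belong along the board's). Origin: centre of its underside, so its top is at z = +8 mm; z up.
- board_square: storage board of the square template: pale wooden plate 88 x 88 mm, 8 mm thick, fixed flat on the table, with the template's outline inlaid dark and flush at its centre (2 mm larger all round than the template, turned as the board's x and y axes: the template's axes belong along the board's). Origin: centre of its underside, so its top is at z = +8 mm; z up.
- board_hexagon: storage board of the hexagon template: pale wooden plate 78 x 78 mm, 8 mm thick, fixed flat on the table, with the template's outline inlaid dark and flush at its centre (2 mm larger all round than the template, turned as the board's x and y axes: the template's axes belong along the board's). Origin: centre of its underside, so its top is at z = +8 mm; z up.
Things that resemble listed ones, but are neither listed nor needed, are in the scene too. Leave any blue or orange look-alike of the square alone. Leave any grey look-alike of the oblong alone.

How it is judged:
By the outcome, as a careful person would: the job done as asked, in the order asked, and still so for the second after the job is handed in, with the robot touching nothing.
It also fails if it takes over 131 s, if anything falls off the work surface, if the arm or the gripper's body presses on something with over 40 N, if the wrist force passes 120 N, or if a joint passes its speed limit or range.

## Working session

There is one attempt and no reset: what is moved stays moved. The work goes in short steps, Python scripts to look and compute and a tool call to move; the robot and the scene stay as the last step left them, time stands still between calls to the robot, and variables do not carry over. Pictures are saved under pics/ and viewed, at most 14 in all, crops included, and the job is handed in when it is done.

Besides the shell and the picture viewer there is one more tool, called after "Emit:" as name(argument=value, ...) on one line, values as JSON. servo_tool: Moves the arm, as the interface text tells. Its arguments: {"type":"object","properties":{"steps":{"type":"array","items":{"type":"array","items":{"type":"number"}}}},"required":["steps"]}

```bash
ls; mkdir -p pics
python3 - <<'E'
from station import ctrl, read_camera
import cv2,numpy as np
s=ctrl.state();print({k:np.round(v,3).tolist() for k,v in s.items()})
for n in("scene","top","wrist"):
    c=read_camera(n);cv2.imwrite(f"pics/{n}0.png",cv2.resize(c["img"][:,:,::-1],(800,600),interpolation=cv2.INTER_CUBIC))
    print(n,c["camera_matrix"].tolist(),c["k1"],np.round(c["R"],3).tolist(),np.round(c["t"],3).tolist())
E
```

```text
pics
{'clock': 0.0, 'joint_positions': [-1.303, 0.384, 0.044, 1.6, -0.018, 1.161, -0.05], 'qd': [-0.0, -0.001, -0.0, 0.001, 0.001, -0.001, -0.0], 'joint_torque': [-0.0, -43.347, 1.024, -24.952, 0.011, 0.011, -0.0], 'position': [0.232, 0.606, 0.23], 'tool_rot': [0.182, 0.983, -0.001, -0.0], 'ft_force': [0.81, 0.196, -0.054], 'ft_torque': [0.055, -0.032, -0.007], 'gripper_force': 0.0, 'width': 0.085}
scene [[396.41294859751827, 0.0, 257.4430033697446], [0.0, 396.41294859751827, 190.9973113712081], [0.0, 0.0, 1.0]] -0.11253687362378503 [[0.879, 0.477, -0.002], [0.326, -0.604, -0.727], [-0.348, 0.638, -0.687]] [-0.351, -0.184, 1.556]
top [[360.6460594741824, 0.0, 258.86015098139643], [0.0, 360.6460594741824, 191.6991761936868], [0.0, 0.0, 1.0]] -0.09403656340755888 [[-0.003, -1.0, -0.002], [-0.995, 0.004, -0.102], [0.102, 0.001, -0.995]] [-0.119, 0.456, 1.112]
wrist [[289.88990104660314, 0.0, 254.6564853553239], [0.0, 289.88990104660314, 192.7514179833339], [0.0, 0.0, 1.0]] -0.07429903017464758 [[0.357, 0.934, -0.002], [0.9, -0.343, 0.271], [0.252, -0.099, -0.963]] [-0.648, -0.035, 0.379]
```

View pics/top0.png

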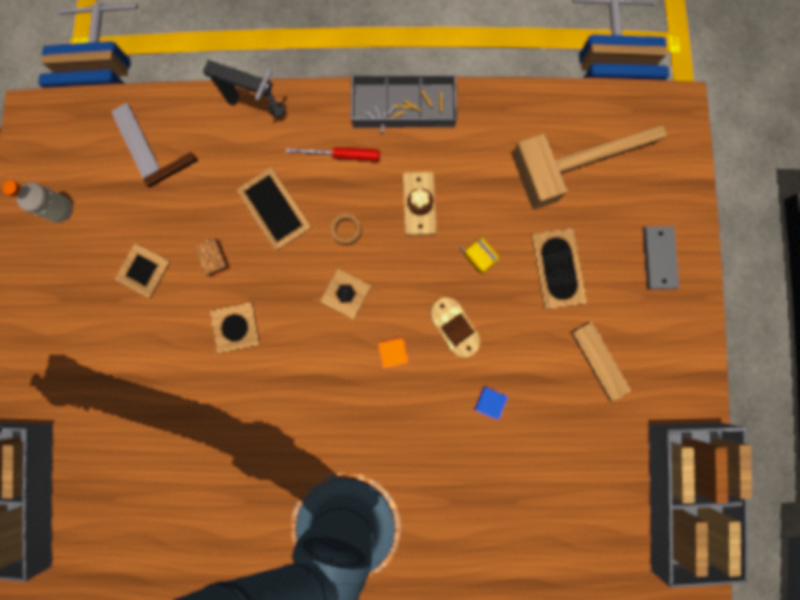

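View pics/scene0.png

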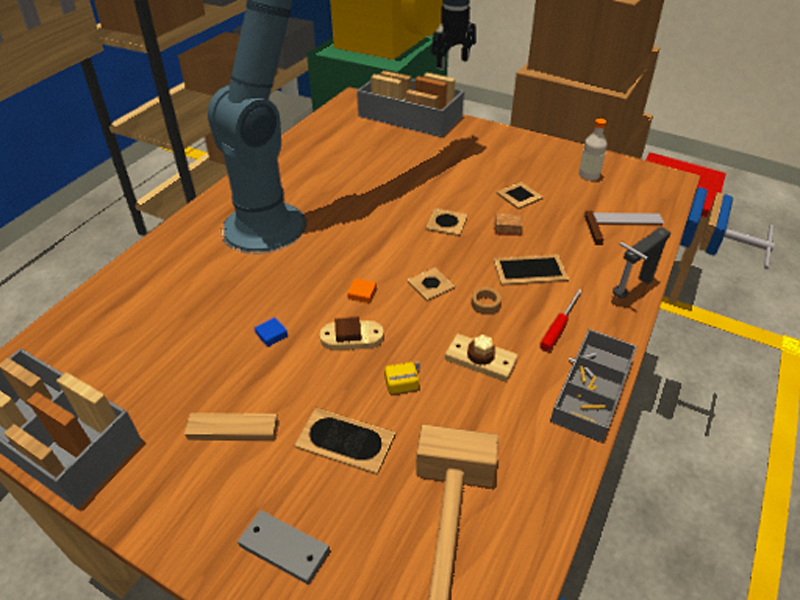

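The top view (800×600) shows these, by pixel:
- **Stacks:** the oblong with disc and hexagon is at (420,203). The stadium with the square on it is at (456,327).
- **Boards:** oblong (273,208), square (142,270), disc (234,328), hexagon (346,294), stadium (559,268).
- **Look-alikes to leave alone:** orange square (393,353), blue square (490,403), grey plate (661,257). The wood blocks at (600,360) and (212,257), the tape ring (346,229) and the shelf pieces are clutter.

The scene view agrees, with the square at (348,328) and the hexagon at (481,343).

```bash
cat > h.py <<'E'
from station import ctrl, read_camera
import cv2, numpy as np
from scipy.spatial.transform import Rotation as Ro
def slopes(c,px):
    K=c["camera_matrix"]; p=np.atleast_2d(px).astype(float)
    return cv2.undistortPoints(p.reshape(-1,1,2),K,np.array([c["k1"],0,0,0.])).reshape(-1,2)
def plane(c,px,z):            # pixels -> world points at height z
    s=slopes(c,px); d=np.c_[s,np.ones(len(s))]@c["R"]; C=-c["R"].T@c["t"]
    return C+d*((z-C[2])/d[:,2])[:,None]
def proj(c,X):
    X=np.atleast_2d(X).astype(float)
    return cv2.projectPoints(X,cv2.Rodrigues(np.array(c["R"]))[0],np.array(c["t"],float),c["camera_matrix"],np.array([c["k1"],0,0,0.]))[0].reshape(-1,2)
def tri(obs):                 # [(cam,px)...] -> point, rms gap
    A=np.zeros((3,3));b=np.zeros(3);L=[]
    for c,px in obs:
        d=np.r_[slopes(c,px)[0],1]@c["R"];d/=np.linalg.norm(d);C=-c["R"].T@c["t"];P=np.eye(3)-np.outer(d,d);A+=P;b+=P@C;L.append((P,C))
    X=np.linalg.solve(A,b);return X,np.sqrt(np.mean([np.sum((P@(X-C))**2) for P,C in L]))
def move(target,yaw=None):    # tool-frame shift (mm) and turn (deg); yaw = world angle of tool y (mod pi), tool down
    s=ctrl.state();R=Ro.from_quat(s["tool_rot"]);sh=R.inv().apply(np.array(target)-s["position"])
    y=R.as_matrix()[:,1];cur=np.arctan2(y[1],y[0])
    out=None
    for k in ((0,1) if yaw is not None else (0,)):
        a=cur if yaw is None else yaw+k*np.pi
        Y=np.array([np.cos(a),np.sin(a),0]);Z=np.array([0,0,-1.]);M=np.c_[np.cross(Y,Z),Y,Z]
        rv=(R.inv()*Ro.from_matrix(M)).as_rotvec(degrees=True)
        if out is None or np.linalg.norm(rv)<np.linalg.norm(out[1]): out=(sh,rv)
    print("at",np.round(s["position"],4),"yawY",round(np.degrees(cur),1),"t",round(s["clock"],2),"F",np.round(s["ft_force"],1),"w",round(s["width"],4),"j",np.round(s["joint_positions"],2))
    print("SHIFT m",np.round(out[0],4),"TURN deg",np.round(out[1],1))
def save(c,name,crop=None):
    im=c["img"][:,:,::-1]
    if crop: x0,y0,x1,y1=crop; im=im[y0:y1,x0:x1]
    f=min(800/im.shape[1],600/im.shape[0]);cv2.imwrite(f"pics/{name}.png",cv2.resize(im,None,fx=f,fy=f,interpolation=cv2.INTER_CUBIC))
E
python3 - <<'E'
from h import *
t=read_camera("top");s=read_camera("scene")
q=lambda x:np.array(x)*.64
P={"oblong_stack":(420,203,.018),"stadium_sq":(456,327,.02),"bO":(273,208,.008),"bSq":(142,270,.008),"bD":(234,328,.008),"bH":(346,294,.008),"bSt":(559,268,.008),"grey":(661,257,.018),"orange":(393,353,.018),"blue":(490,403,.018)}
for k,v in P.items():
    X=plane(t,q(v[:2]),v[2])[0];print(k,np.round(X,3),"r",round(np.hypot(*X[:2]),3))
# two-view heights
for k,a,b in [("hex top",(420,199),(482,341)),("square top",(457.5,331),(348,323)),("bH",(346,294),(431,283)),("bO",(273,208),(531,268)),("bSt",(559,268),(346,439)),("bD",(234,328),(446,221)),("bSq",(142,270),(520,194))]:
    X,e=tri([(t,q(a)),(s,q(b))]);print(k,np.round(X,4),round(e,4))
w=read_camera("wrist");C=-w["R"].T@w["t"];st=ctrl.state();R=Ro.from_quat(st["tool_rot"]);print("cam in tool",R.inv().apply(C-st["position"]), "axis in tool",R.inv().apply(w["R"][2]))
E
```

```text
oblong_stack [ 0.657 -0.153  0.018] r 0.674
stadium_sq [ 0.4   -0.224  0.02 ] r 0.459
bO [0.651 0.154 0.008] r 0.669
bSq [0.522 0.43  0.008] r 0.676
bD [0.4   0.229 0.008] r 0.461
bH [ 0.469 -0.001  0.008] r 0.469
bSt [ 0.522 -0.44   0.008] r 0.683
grey [ 0.543 -0.655  0.018] r 0.851
orange [ 0.349 -0.097  0.018] r 0.362
blue [ 0.248 -0.291  0.018] r 0.382
hex top [ 0.6561 -0.1519  0.0538] 0.0012
square top [ 0.3934 -0.2236  0.0407] 0.0027
bH [4.71e-01 2.00e-04 5.10e-03] 0.0017
bO [0.6525 0.155  0.0069] 0.0014
bSt [ 0.5234 -0.4404  0.0051] 0.0014
bD [0.4003 0.2305 0.0039] 0.0002
bSq [0.5229 0.4318 0.0064] 0.0011
cam in tool [ 0.06954212 -0.00069588 -0.14245191] axis in tool [-2.70401158e-01 -1.97019629e-04  9.62747721e-01]
```

View pics/wrist0.png

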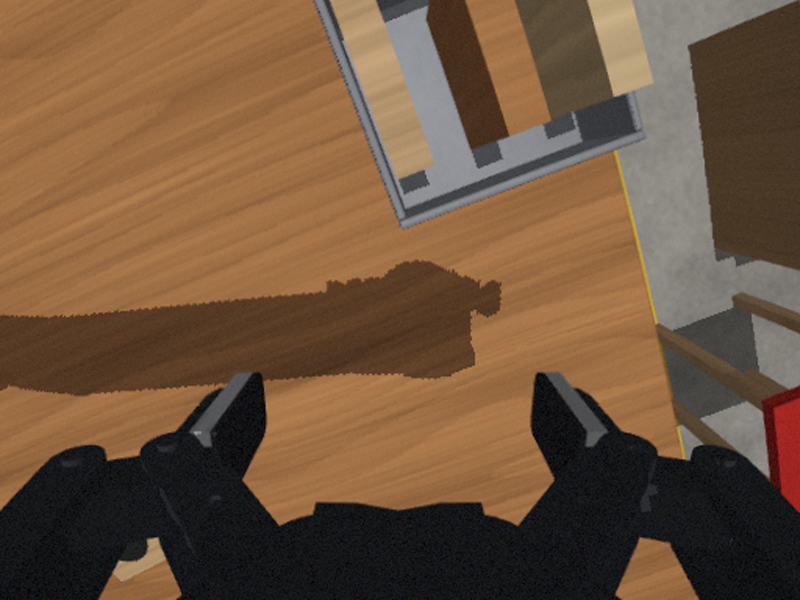

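Two-view heights agree with the text: the boards stand about 5–7 mm, the hexagon top 54 mm and the square top about 36–40 mm, all within reach. Next is a look over the boards with the wrist camera. Its mount is 70 mm along tool +x.

Emit:
servo_tool(steps=[[-0.381, -0.176, 0, 0, 0, 0, -1], [-0.381, -0.176, 0, 0, 0, 0, -1], [-0.381, -0.176, 0, 0, 0, 0, -1], [-0.381, -0.176, 0, 0, 0, 0, -1], [-0.381, -0.176, 0, 0, 0, 0, -1], [-0.381, -0.176, 0, 0, 0, 0, -1], [-0.381, -0.176, 0, 0, 0, 0, -1], [-0.381, -0.176, 0, 0, 0, 0, -1], [-0.381, -0.176, 0, 0, 0, 0, -1], [-0.381, -0.176, 0, 0, 0, 0, -1]])

```text
clock: 1.55
position: [0.5238, 0.3086, 0.2311]
tool_rot: [0.18, 0.984, 0.0, -0.001]
ft_force: [-0.2, -0.4, 0.5]
width: 0.0852
gripper_force: 0.0
```

Run:
```python
from h import *
w=read_camera("wrist");np.save("A.npy",w,allow_pickle=True);save(w,"A");move([.56,.08,.23])
```

```text
at [0.5238 0.3085 0.2311] yawY 69.3 t 1.6 F [-0.2  0.2 -0.3] w 0.0856 j [-0.8   0.31  0.24  1.71 -0.08  1.13  0.67]
SHIFT m [-0.1147 -0.2009  0.001 ] TURN deg [ 0.  -0.1  0. ]
```

View pics/A.png

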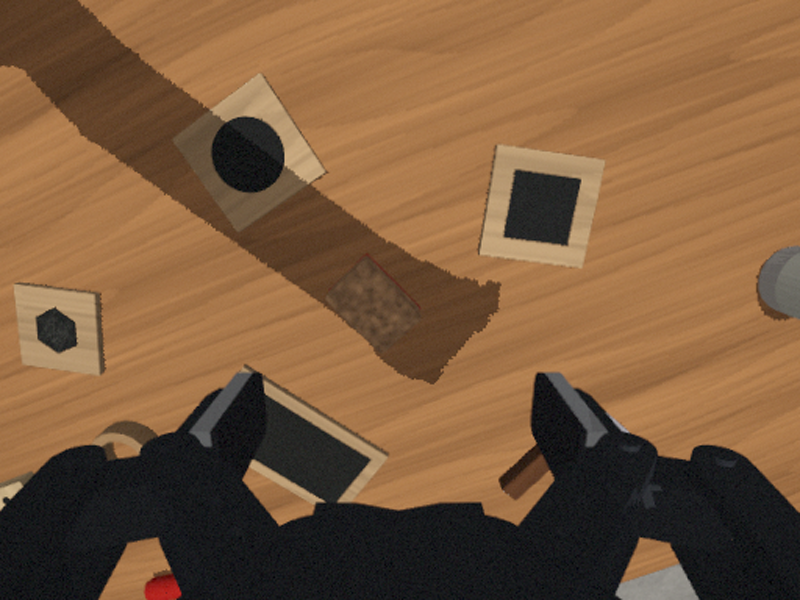

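View A shows the disc inlay at (248,154), the square inlay at (541,207), the hexagon inlay at (56,330) and the oblong inlay partly behind the gripper. I'll tour the other places next.

Emit:
servo_tool(steps=[[-0.233, -0.161, 0, 0, 0, 0, -1], [-0.233, -0.161, 0, 0, 0, 0, -1], [-0.233, -0.161, 0, 0, 0, 0, -1], [-0.233, -0.161, 0, 0, 0, 0, -1], [-0.233, -0.161, 0, 0, 0, 0, -1], [-0.233, -0.161, 0, 0, 0, 0, -1], [-0.233, -0.161, 0, 0, 0, 0, -1], [-0.233, -0.161, 0, 0, 0, 0, -1]])

```text
clock: 2.6
position: [0.6845, 0.0763, 0.2311]
tool_rot: [0.18, 0.984, 0.001, -0.001]
ft_force: [0.1, -0.0, -0.5]
width: 0.0855
gripper_force: 0.0
```

```bash
python3 -c "
from h import *
np.save('B.npy',read_camera('wrist'),allow_pickle=True)"
```

Emit:
servo_tool(steps=[[-0.122, -0.223, 0, 0, 0, 0, -1], [-0.122, -0.223, 0, 0, 0, 0, -1], [-0.122, -0.223, 0, 0, 0, 0, -1], [-0.122, -0.223, 0, 0, 0, 0, -1], [-0.122, -0.223, 0, 0, 0, 0, -1], [-0.122, -0.223, 0, 0, 0, 0, -1], [-0.122, -0.223, 0, 0, 0, 0, -1]])

```text
clock: 3.52
position: [0.7203, -0.1748, 0.231]
tool_rot: [0.179, 0.984, 0.001, -0.0]
ft_force: [-0.1, 0.6, -0.3]
width: 0.0853
gripper_force: 0.0
```

```bash
python3 -c "
from h import *
np.save('C1.npy',read_camera('wrist'),allow_pickle=True)"
```

Emit:
servo_tool(steps=[[0.02, -0.315, 0, 0, 0, 0, -1], [0.02, -0.315, 0, 0, 0, 0, -1], [0.02, -0.315, 0, 0, 0, 0, -1], [0.02, -0.315, 0, 0, 0, 0, -1], [0.02, -0.315, 0, 0, 0, 0, -1], [0.02, -0.315, 0, 0, 0, 0, -1], [0.02, -0.315, 0, 0, 0, 0, -1], [0.02, -0.315, 0, 0, 0, 0, -1]])

```text
clock: 4.58
position: [0.591, -0.4624, 0.231]
tool_rot: [0.179, 0.984, 0.001, 0.0]
ft_force: [1.1, -0.5, -0.1]
width: 0.0854
gripper_force: 0.0
```

```bash
python3 -c "
from h import *
np.save('D.npy',read_camera('wrist'),allow_pickle=True)"
```

Emit:
servo_tool(steps=[[0.193, 0.157, 0, 0, 0, 0, -1], [0.193, 0.157, 0, 0, 0, 0, -1], [0.193, 0.157, 0, 0, 0, 0, -1], [0.193, 0.157, 0, 0, 0, 0, -1], [0.193, 0.157, 0, 0, 0, 0, -1], [0.193, 0.157, 0, 0, 0, 0, -1], [0.193, 0.157, 0, 0, 0, 0, -1]])

```text
clock: 5.5
position: [0.4655, -0.2516, 0.2322]
tool_rot: [0.182, 0.983, -0.001, 0.001]
ft_force: [0.2, -0.4, -0.1]
width: 0.0852
gripper_force: 0.0
```

```bash
python3 -c "
from h import *
w=read_camera('wrist');np.save('C2.npy',w,allow_pickle=True)
I=[np.load(f'{n}.npy',allow_pickle=True).item()['img'] for n in ('B','C1','D','C2')]
m=np.vstack([np.hstack(I[:2]),np.hstack(I[2:])]);cv2.imwrite('pics/tour.png',cv2.resize(m,(800,600),interpolation=cv2.INTER_AREA)[:,:,::-1])
move([.656,-.152,.15])"
```

```text
at [ 0.4653 -0.2519  0.232 ] yawY 69.0 t 5.55 F [-0.3 -0.7  0.5] w 0.0855 j [ 0.    0.16  0.46  1.91 -0.08  1.09  1.69]
SHIFT m [-0.1421  0.1617  0.0821] TURN deg [-0.1  0.1  0. ]
```

View pics/tour.png

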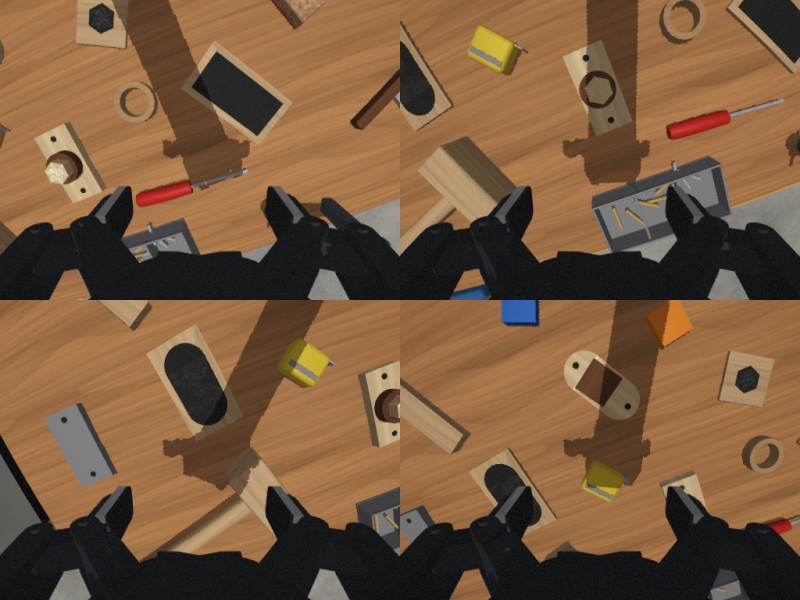

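The tour (quadrants B, C1, D, C2) shows each item clearly. Halved pixel positions: oblong board (237,90), hexagon stack (598,90), stadium board (195,383), stadium with square (600,384). I'll fit the outlines by edge strength now.

```bash
cat >> h.py <<'E'
from scipy.optimize import minimize
def dens(V,n=40):
    V=np.array(V);return np.vstack([a+(b-a)*np.linspace(0,1,n,endpoint=False)[:,None] for a,b in zip(V,np.roll(V,-1,0))])
def rect(a,b): return dens([(a/2,b/2),(-a/2,b/2),(-a/2,-b/2),(a/2,-b/2)])
def circ(d): t=np.linspace(0,2*np.pi,120,endpoint=False);return np.c_[np.cos(t),np.sin(t)]*d/2
def hexo(f): t=np.arange(6)*np.pi/3;return dens(np.c_[np.cos(t),np.sin(t)]*f/np.sqrt(3))
def stad(l,w):
    r=w/2;s=l/2-r;t=np.linspace(-np.pi/2,np.pi/2,50);e=np.c_[s+r*np.cos(t),r*np.sin(t)];return dens(np.vstack([e,-e]),3)
T={"oblong":(rect(130,62),180),"stadium":(stad(130,62),180),"disc":(circ(54),0),"square":(rect(50,50),90),"hexagon":(hexo(34),60)}
B={"oblong":(rect(134,66),rect(158,88),180),"stadium":(stad(134,66),rect(158,88),180),"disc":(circ(58),rect(88,88),90),"square":(rect(54,54),rect(88,88),90),"hexagon":(hexo(38),rect(78,78),180)}
def grad(c):
    g=cv2.GaussianBlur(c["img"].astype(np.float32),(0,0),1.0)
    G=np.stack([cv2.Sobel(g,cv2.CV_32F,1,0,ksize=3),cv2.Sobel(g,cv2.CV_32F,0,1,ksize=3)],-1) # h,w,3,2
    return np.sqrt((G**2).sum(-1)).max(-1).clip(0,120)
def fit(c,outs,z,x0,per,rng=.02,yaw0=None,yr=None):   # outs: outlines in mm; returns x,y,yaw(deg),score
    g=grad(c)
    def cost(p):
        a=np.radians(p[2]);M=np.array([[np.cos(a),np.sin(a)],[-np.sin(a),np.cos(a)]]);s=0
        for o in outs:
            X=np.c_[o/1000@M+np.array(p[:2])/1000,np.full(len(o),z)]
            q=proj(c,X).astype(np.float32);s-=cv2.remap(g,q[:,0].reshape(-1,1),q[:,1].reshape(-1,1),cv2.INTER_LINEAR).mean()
        return s/len(outs)
    n=np.arange(-rng,rng+1e-6,.003)*1000
    ys=[0] if per==0 else np.arange(0,per,5) if yaw0 is None else yaw0+np.arange(-yr,yr+.1,3)
    best=sorted(((cost((x0[0]*1000+a,x0[1]*1000+b,y)),x0[0]*1000+a,x0[1]*1000+b,y) for a in n for b in n for y in ys))[:4]
    r=min((minimize(cost,b[1:],method="Nelder-Mead",options=dict(initial_simplex=np.array(b[1:])+np.array([[0,0,0],[2,0,0],[0,2,0],[0,0,3]]),xatol=.01,fatol=.01)) for b in best),key=lambda r:r.fun)
    return np.r_[r.x[:2]/1000,r.x[2],-r.fun]
E
cat > m.py <<'E'
from h import *
L={n:np.load(n+'.npy',allow_pickle=True).item() for n in('A','B','C1','D','C2')}
L['top']=read_camera('top')
b0={"oblong":(.6515,.1545),"square":(.522,.431),"disc":(.400,.230),"hexagon":(.470,0),"stadium":(.5225,-.440)}
for k,vs in [("square","A"),("disc","A"),("hexagon","A B"),("oblong","B"),("stadium","D C2")]:
    for v in vs.split()+['top']:
        i,o,per=B[k]; f=fit(L[v],[i,o],.008,b0[k],per,.012); print("board",k,v,np.round(f,4))
t0={"oblong":(.656,-.152),"disc":(.656,-.152),"hexagon":(.656,-.152),"stadium":(.397,-.224),"square":(.395,-.224)}
for k,z,vs in [("oblong",.018,"C1 B"),("disc",.036,"C1 B"),("hexagon",.054,"C1 B"),("stadium",.018,"C2"),("square",.036,"C2")]:
    o,per=T[k]
    for v in vs.split()+['top']: print(k,v,np.round(fit(L[v],[o],z,t0[k],per,.012),4))
E
python3 m.py
```

```text
board square A [  0.522    0.4315  62.3087 112.4799]
board square top [  0.5224   0.4336  62.2486 108.0688]
board disc A [ 0.4018  0.2282 11.7637 99.9947]
board disc top [  0.4017   0.2303  11.2503 112.4294]
board hexagon A [4.715000e-01 7.000000e-04 1.521297e+02 1.104468e+02]
board hexagon B [4.706000e-01 4.000000e-04 1.518674e+02 9.180410e+01]
board hexagon top [4.714000e-01 1.500000e-03 6.229800e+01 1.107727e+02]
board oblong B [  0.6514   0.1537  33.7196 104.0117]
board oblong top [  0.6523   0.1551  33.7944 101.0371]
board stadium D [  0.5216  -0.4411   8.3989 101.8095]
board stadium C2 [ 0.5217 -0.4408  8.2025 96.2354]
board stadium top [ 0.5224 -0.4429  6.711  79.8972]
oblong C1 [ 0.6577 -0.1523  2.0211 94.477 ]
oblong B [  0.6579  -0.1525   1.7556 114.397 ]
oblong top [  0.659   -0.1494   2.737  115.6823]
disc C1 [  0.6571  -0.1537  -2.9491 119.8906]
disc B [  0.6574  -0.1543   1.4777 111.1625]
disc top [  0.6507  -0.1522  -0.7658 117.5162]
hexagon C1 [  0.6584  -0.1522  -0.6872 117.2024]
hexagon B [  0.6586  -0.1517   3.6345 119.9785]
hexagon top [  0.6538  -0.1514  -0.7228 119.583 ]
stadium C2 [  0.4004  -0.2227  31.5669 102.7214]
stadium top [ 0.3965 -0.2011 -2.0723 47.3984]
square C2 [  0.3942  -0.2263  34.5932 119.6703]
square top [ 0.4132 -0.2255 63.3897 49.8303]
```

```bash
sed -i 's/clip(0,120)/clip(0,400)/; s/GaussianBlur(c\["img"\].astype(np.float32),(0,0),1.0)/GaussianBlur(c["img"].astype(np.float32),(0,0),0.7)/' h.py; sed -i "s/vs.split()+\['top'\]/vs.split()/" m.py; python3 m.py
python3 -c "
from h import *
a=np.load('C1.npy',allow_pickle=True).item()['img'][50:180,190:330];b=np.load('C2.npy',allow_pickle=True).item()['img'][50:180,200:340];d=np.load('B.npy',allow_pickle=True).item()['img'][0:130,80:220];e=np.load('B.npy',allow_pickle=True).item()['img'][140:270,30:170]
m=np.vstack([np.hstack([a,b]),np.hstack([d,e])]);cv2.imwrite('pics/close.png',cv2.resize(m,None,fx=2.3,fy=2.3,interpolation=cv2.INTER_CUBIC)[:,:,::-1])"
```

```text
board square A [  0.5222   0.4315  62.3183 259.6399]
board disc A [  0.4016   0.2284  11.8985 201.9171]
board hexagon A [  0.4714  -0.     152.0909 270.0197]
board hexagon B [ 4.709000e-01 -1.000000e-04  1.517688e+02  2.367740e+02]
board oblong B [6.51500e-01 1.53800e-01 3.36774e+01 2.33784e+02]
board stadium D [  0.5216  -0.4411   8.355  218.3521]
board stadium C2 [  0.5218  -0.441    8.2023 225.9645]
oblong C1 [  0.6577  -0.1523   1.9901 121.0519]
oblong B [ 6.58000e-01 -1.52200e-01  1.92460e+00  1.90104e+02]
disc C1 [ 6.571000e-01 -1.536000e-01 -2.494000e-01  2.220642e+02]
disc B [ 6.561000e-01 -1.430000e-01  1.380600e+00  2.591297e+02]
hexagon C1 [ 6.585000e-01 -1.522000e-01 -9.051000e-01  1.817312e+02]
hexagon B [ 6.586000e-01 -1.520000e-01 -1.177700e+00  2.545639e+02]
stadium C2 [  0.4004  -0.2227  31.6021 133.4754]
square C2 [ 3.945000e-01 -2.263000e-01  3.529220e+01  2.562794e+02]
```

View pics/close.png

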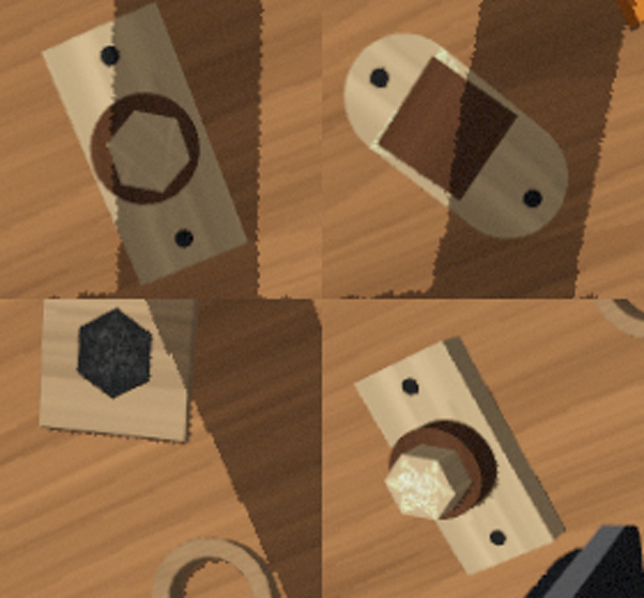

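The close crop shows the pale hexagon on the dark disc on the oblong, the brown square on the stadium, and the hexagon inlay with its corners pointing up and down in the image. My choices match the description and the fits from different views agree within about 0.5 mm. Now the hexagon.

```bash
python3 -c "
from h import *
move([.6585,-.1521,.11],np.radians(89))"
```

```text
at [ 0.4648 -0.2518  0.2315] yawY 69.0 t 5.65 F [-0.6  0.1  0.8] w 0.0851 j [ 0.    0.16  0.46  1.91 -0.08  1.09  1.69]
SHIFT m [-0.1449  0.1627  0.1215] TURN deg [ -0.1   0.  -20. ]
```

Emit:
servo_tool(steps=[[-0.145, 0.163, 0.03, 0, 0, -20, -0.15], [-0.145, 0.163, 0.03, 0, 0, -20, -0.15], [-0.145, 0.163, 0.03, 0, 0, -20, -0.15], [-0.145, 0.163, 0.08, 0, 0, -20, -0.15], [-0.145, 0.163, 0.121, 0, 0, -20, -0.15], [-0.145, 0.163, 0.121, 0, 0, -20, -0.15], [-0.145, 0.163, 0.121, 0, 0, -20, -0.15]])

```text
clock: 6.52
position: [0.6586, -0.152, 0.1117]
tool_rot: [0.009, 1.0, -0.001, 0.001]
ft_force: [-0.7, 0.2, 0.8]
width: 0.0494
gripper_force: 0.0
```

```bash
python3 -c "
from h import *
c=read_camera('wrist');save(c,'pre1')
move([.6585,-.1521,.041],np.radians(89))"
```

```text
at [ 0.6593 -0.1521  0.1129] yawY 88.9 t 6.58 F [ 0.3 -0.6 -0.1] w 0.0488 j [-0.06  0.56  0.31  1.63 -0.2   0.97  1.86]
SHIFT m [0.0011 0.0001 0.0719] TURN deg [-0.1  0.2 -0.1]
```

View pics/pre1.png

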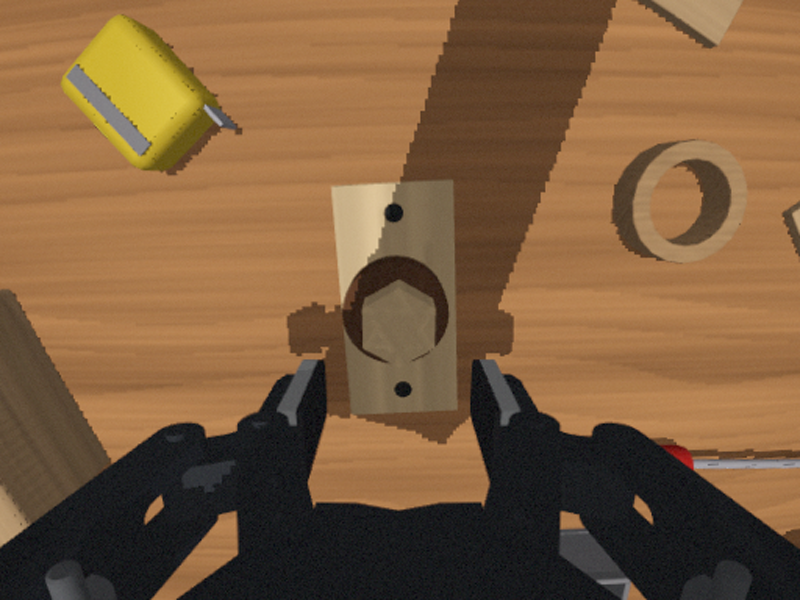

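The fingers straddle the hexagon: it sits at (399,320) and the mid-gap is at 398. Descending to grasp.

Emit:
servo_tool(steps=[[0, 0, 0.04, 0, 0, 0, -0.15], [0, 0, 0.062, 0, 0, 0, -0.15], [0, 0, 0.071, 0, 0, 0, -0.15], [0, 0, 0.071, 0, 0, 0, -0.15], [0, 0, 0.071, 0, 0, 0, -0.15], [0, 0, 0.071, 0, 0, 0, 0.4], [0, 0, 0.071, 0, 0, 0, 0.4], [0, 0, 0.071, 0, 0, 0, 0.4], [0, 0, 0.071, 0, 0, 0, 0.4]])

```text
clock: 7.7
position: [0.6593, -0.1506, 0.041]
tool_rot: [0.008, 1.0, -0.0, 0.002]
ft_force: [-0.4, -0.3, 5.0]
width: 0.0324
gripper_force: 61.0
```

```bash
python3 -c "
from h import *
move([.4712,0,.13],np.radians(62))"
```

```text
at [ 0.6593 -0.1506  0.041 ] yawY 89.0 t 7.7 F [-0.4 -0.3  5. ] w 0.0324 j [-0.05  0.65  0.28  1.66 -0.23  0.86  1.88]
SHIFT m [ 0.1903  0.1474 -0.0897] TURN deg [ 0.   0.2 27. ]
```

Emit:
servo_tool(steps=[[0, 0, -0.02, 0, 0, 0, 0.4], [0, 0, -0.06, 0, 0, 0, 0.4], [0.02, 0.015, -0.09, 0, 0, 5, 0.4], [0.06, 0.046, -0.09, 0, 0, 10, 0.4], [0.1, 0.078, -0.09, 0, 0, 18, 0.4], [0.14, 0.108, -0.09, 0, 0, 24, 0.4], [0.178, 0.138, -0.09, 0, 0, 27, 0.4], [0.19, 0.147, -0.09, 0, 0, 27, 0.4], [0.19, 0.147, -0.09, 0, 0, 27, 0.4], [0.19, 0.147, -0.09, 0, 0, 27, 0.4]])

```text
clock: 8.95
position: [0.472, -0.0012, 0.13]
tool_rot: [0.242, 0.97, 0.0, 0.001]
ft_force: [0.9, -0.5, 0.1]
width: 0.0324
gripper_force: 60.3
```

```bash
python3 -c "
from h import *
c=read_camera('wrist');save(c,'held1')
move([.4712,0,.013],np.radians(62))"
```

```text
at [ 0.472  -0.0013  0.1299] yawY 61.9 t 9.0 F [1.3 0.4 0.2] w 0.0323 j [-0.45  0.18  0.39  2.12 -0.09  0.85  1.08]
SHIFT m [0.0016 0.0008 0.1169] TURN deg [ 0.   0.1 -0.1]
```

View pics/held1.png

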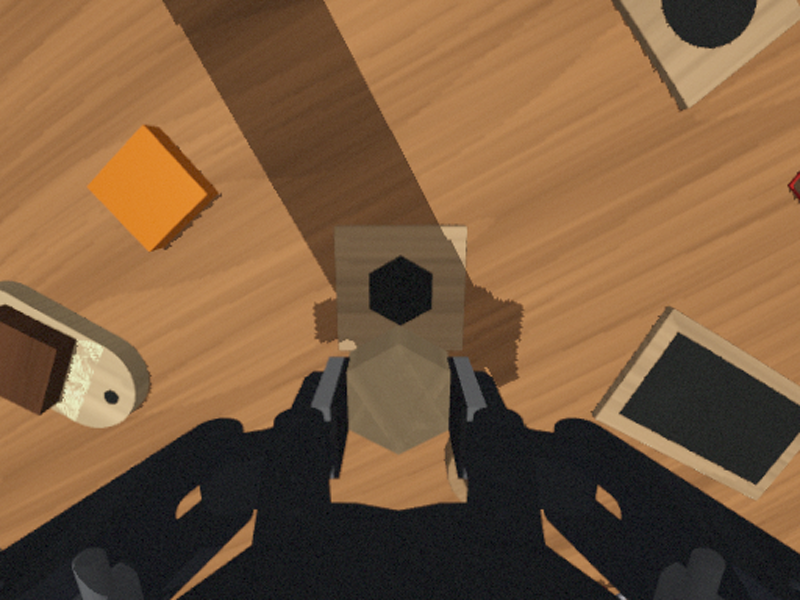

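The hexagon is held level at (400,390) over its board's inlay at (401,290), turned to match. I'll compare held piece and board numerically in the same image.

```bash
cat >> h.py <<'E'
def held(k,zbase,x0,yaw,bx,byaw,rng=.006):     # piece in the hand vs board, same picture
    c=read_camera("wrist");np.save("held.npy",c,allow_pickle=True)
    o,per=T[k];f=fit(c,[o],zbase+.018,x0,per,rng,yaw,6)
    i,o2,pb=B[k];b=fit(c,[i],.008,bx,pb,.006,byaw,6) if bx else None
    print("held",np.round(f,4),"board",None if b is None else np.round(b,4)); return f,b
E
python3 -c "
from h import *
held('hexagon',.125,(.472,-.0013),152,(.4712,0),152)
move([.4712,0,.013],np.radians(62))"
```

```text
held [ 4.714000e-01 -2.300000e-03  1.539851e+02  1.183551e+02] board [  0.4711   0.     151.5567 241.8036]
at [ 0.4718 -0.0013  0.1297] yawY 61.9 t 9.05 F [-0.4 -0.3  0.2] w 0.0325 j [-0.45  0.18  0.39  2.12 -0.09  0.85  1.08]
SHIFT m [0.0014 0.0009 0.1167] TURN deg [ 0.   0.1 -0.1]
```

Emit:
servo_tool(steps=[[0.0012, 0.0014, 0.05, 0, 0, 0, 0.4], [0.0012, 0.0014, 0.09, 0, 0, 0, 0.4], [0.0012, 0.0014, 0.108, 0, 0, 0, 0.4], [0.0012, 0.0014, 0.113, 0, 0, 0, 0.4], [0.0012, 0.0014, 0.115, 0, 0, 0, 0.4], [0.0012, 0.0014, 0.116, 0, 0, 0, 0.4], [0.0012, 0.0014, 0.116, 0, 0, 0, 0.4]])

```text
clock: 9.93
position: [0.4707, 0.0018, 0.014]
tool_rot: [0.242, 0.97, 0.0, 0.001]
ft_force: [-1.1, 0.1, -1.0]
width: 0.0321
gripper_force: 60.3
```

Emit:
servo_tool(steps=[[0, 0, 0.0005, 0, 0, 0, 0.4], [0, 0, 0.001, 0, 0, 0, 0.4], [0, 0, 0.001, 0, 0, 0, 0.4]])

```text
clock: 10.3
position: [0.4702, 0.0019, 0.0128]
tool_rot: [0.241, 0.97, 0.0, 0.0]
ft_force: [-1.7, 0.2, 5.3]
width: 0.0323
gripper_force: 60.9
```

Emit:
servo_tool(steps=[[0, 0, 0, 0, 0, 0, 0.1], [0, 0, 0, 0, 0, 0, -0.1], [0, 0, 0, 0, 0, 0, -0.2], [0, 0, 0, 0, 0, 0, -0.2], [0, 0, -0.02, 0, 0, 0, -0.2], [0, 0, -0.07, 0, 0, 0, -0.2], [0, 0, -0.12, 0, 0, 0, -0.4], [0, 0, -0.12, 0, 0, 0, -0.4]])

```text
clock: 11.3
position: [0.4738, 0.002, 0.1364]
tool_rot: [0.242, 0.97, 0.002, 0.004]
ft_force: [0.3, 0.4, 0.1]
width: 0.0599
gripper_force: 0.0
```

```bash
python3 -c "
from h import *
c=read_camera('wrist');i,o,p=B['hexagon']
print('hex',fit(c,[T['hexagon'][0]],.026,(.471,0),60,.008,152,8).round(4),'board',fit(c,[o],.008,(.471,0),90,.006,152,6).round(4))
move([.6572,-.1535,.10],np.radians(69))"
```

```text
hex [4.693000e-01 1.700000e-03 1.509171e+02 8.298870e+01] board [4.70600e-01 1.00000e-04 1.51859e+02 7.74538e+01]
at [0.4716 0.002  0.1341] yawY 62.0 t 11.35 F [-0.4 -0.8 -0.3] w 0.0596 j [-0.47  0.17  0.41  2.12 -0.09  0.86  1.08]
SHIFT m [-0.2367 -0.0505  0.0348] TURN deg [ 0.2  0.2 -7. ]
```

The hexagon is down, but about 2 mm off centre because the arm drifted on the descent. I'll re-centre it now, using the pose reading at the bottom.

Emit:
servo_tool(steps=[[0, 0, 0.06, 0, 0, 0, -0.2], [0, 0, 0.1, 0, 0, 0, -0.2], [0, 0, 0.119, 0, 0, 0, -0.2], [0, 0, 0.119, 0, 0, 0, -0.2], [0, 0, 0.119, 0, 0, 0, 0.4], [0, 0, 0.119, 0, 0, 0, 0.4], [0, 0, 0.119, 0, 0, 0, 0.4], [0, 0, 0.116, 0, 0, 0, 0.4], [0, 0, 0.116, 0, 0, 0, 0.4]])

```text
clock: 12.48
position: [0.4704, 0.0019, 0.0168]
tool_rot: [0.242, 0.97, 0.0, 0.001]
ft_force: [-0.8, -0.2, -0.3]
width: 0.0323
gripper_force: 59.7
```

```bash
python3 -c "
from h import *
move([.4712,0,.013],np.radians(62))
c=read_camera('wrist');z=.0265+.003
print('hex',fit(c,[T['hexagon'][0]],z,(.471,0),60,.008,152,8).round(4))
save(c,'low1')"
```

```text
at [0.4704 0.0019 0.0168] yawY 62.0 t 12.47 F [-0.8 -0.2 -0.3] w 0.0323 j [-0.41  0.39  0.35  2.18 -0.24  0.6   1.2 ]
SHIFT m [-0.0016 -0.0013  0.0038] TURN deg [0.  0.1 0. ]
hex [4.628000e-01 4.300000e-03 1.514023e+02 1.430236e+02]
```

Emit:
servo_tool(steps=[[-0.0018, -0.0011, 0, 0, 0, 0, 0.4], [-0.0018, -0.0011, 0.002, 0, 0, 0, 0.4], [-0.0018, -0.0011, 0.0035, 0, 0, 0, 0.4], [-0.0018, -0.0011, 0.0037, 0, 0, 0, 0.4], [-0.0018, -0.0011, 0.0037, 0, 0, 0, 0.1], [-0.0018, -0.0011, 0.0037, 0, 0, 0, -0.1], [-0.0018, -0.0011, 0.0037, 0, 0, 0, -0.2], [-0.0018, -0.0011, 0.0037, 0, 0, 0, -0.2]])

```text
clock: 13.52
position: [0.4708, -0.0001, 0.0124]
tool_rot: [0.242, 0.97, -0.0, -0.0]
ft_force: [0.5, -0.7, 0.5]
width: 0.0513
gripper_force: 0.0
```

```bash
python3 -c "
from h import *
move([.4712,0,.013],np.radians(62))"
```

```text
at [ 4.708e-01 -1.000e-04  1.240e-02] yawY 62.0 t 13.53 F [ 0.5 -0.7  0.5] w 0.0513 j [-0.4   0.41  0.35  2.17 -0.24  0.6   1.21]
SHIFT m [-0.0004  0.0003 -0.0006] TURN deg [-0. -0.  0.]
```

Emit:
servo_tool(steps=[[0, 0, -0.03, 0, 0, 0, -0.2], [0, 0, -0.09, 0, 0, 0, -0.4], [0, 0, -0.14, 0, 0, 0, -0.4], [-0.05, 0, -0.18, 0, 0, 0, -0.4], [-0.07, 0, -0.18, 0, 0, 0, -0.4], [-0.07, 0, -0.18, 0, 0, 0, -0.4]])

```text
clock: 14.28
position: [0.5341, -0.0339, 0.1933]
tool_rot: [0.243, 0.97, -0.0, 0.001]
ft_force: [-0.2, 0.2, -0.2]
width: 0.06
gripper_force: 0.0
```

```bash
python3 -c "
from h import *
c=read_camera('wrist');i,o,p=B['hexagon']
print('hex',fit(c,[T['hexagon'][0]],.026,(.471,0),60,.008,152,8).round(4),'board',fit(c,[o],.008,(.471,0),90,.006,152,6).round(4))
save(c,'h2',(128,20,384,212))
move([.6572,-.1535,.10],np.radians(69))"
```

```text
hex [4.708000e-01 1.200000e-03 1.528785e+02 1.442031e+02] board [ 4.709000e-01 -3.000000e-04  1.519078e+02  8.851860e+01]
at [ 0.5323 -0.0332  0.1922] yawY 62.0 t 14.32 F [-0.2 -0.2 -1.4] w 0.0595 j [-0.44  0.22  0.47  1.94 -0.11  1.02  1.17]
SHIFT m [-0.1669 -0.0475  0.092 ] TURN deg [-0.  -0.1 -7. ]
```

View pics/h2.png

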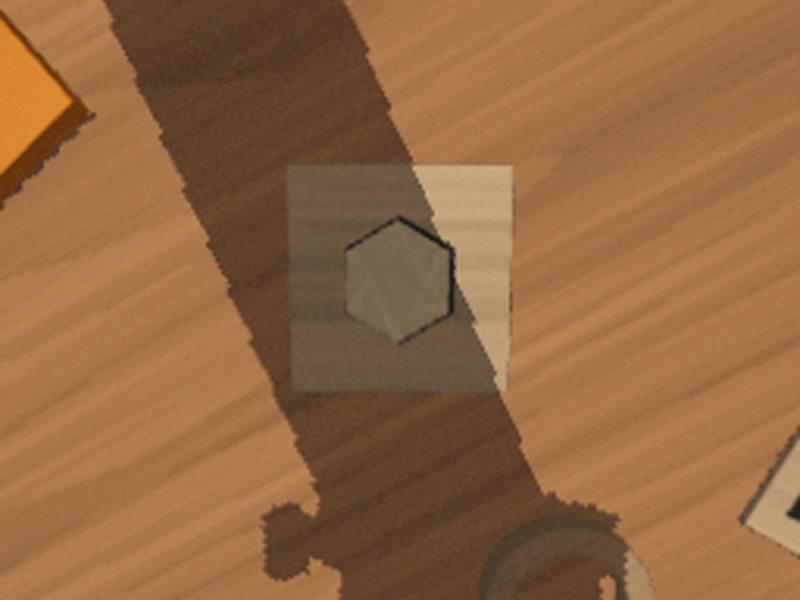

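The crop shows the hexagon at (400,280) inside its inlay on the 288–513 wide board, about 1 mm off centre, which is good. The disc is next, so I'll look from above it first.

Emit:
servo_tool(steps=[[-0.236, -0.039, 0, 0, 0, -7, -0.6], [-0.236, -0.039, 0, 0, 0, -7, -0.6], [-0.236, -0.039, 0, 0, 0, -7, -0.6], [-0.236, -0.039, 0, 0, 0, -7, -0.6], [-0.236, -0.039, 0, 0, 0, -7, -0.6], [-0.236, -0.039, 0, 0, 0, -7, -0.6], [-0.236, -0.039, 0, 0, 0, -7, -0.6]])

```text
clock: 15.2
position: [0.7219, -0.1757, 0.1924]
tool_rot: [0.181, 0.983, 0.001, -0.001]
ft_force: [-0.6, 0.1, -0.4]
width: 0.0685
gripper_force: 0.0
```

```bash
python3 -c "
from h import *
c=read_camera('wrist')
d=fit(c,[T['disc'][0]],.036,(.657,-.1535),0,.01);print('disc',d.round(4),'oblong',fit(c,[T['oblong'][0]],.018,(.6578,-.1522),180,.008,2,6).round(4))
move([d[0],d[1],.021],np.radians(69))"
```

```text
disc [ 6.571000e-01 -1.536000e-01 -1.109600e+00  2.351339e+02] oblong [  0.6577  -0.1523   1.9526 128.5195]
at [ 0.7222 -0.1759  0.1928] yawY 69.1 t 15.25 F [-0.3  0.5  0.8] w 0.0682 j [-0.13  0.63  0.48  1.39 -0.3   1.19  1.59]
SHIFT m [ 0.0686 -0.0026  0.1718] TURN deg [ 0.1 -0.1  0.1]
```

Emit:
servo_tool(steps=[[0.05, -0.002, 0.04, 0, 0, 0, -0.6], [0.0686, -0.0026, 0.09, 0, 0, 0, -0.6], [0.0686, -0.0026, 0.13, 0, 0, 0, -0.6], [0.0686, -0.0026, 0.155, 0, 0, 0, -0.6], [0.0686, -0.0026, 0.165, 0, 0, 0, -0.6], [0.0686, -0.0026, 0.171, 0, 0, 0, -0.6], [0.0686, -0.0026, 0.171, 0, 0, 0, -0.6]])

```text
clock: 16.12
position: [0.6586, -0.1558, 0.0225]
tool_rot: [0.182, 0.983, 0.0, 0.001]
ft_force: [0.6, -0.7, 0.4]
width: 0.0683
gripper_force: 0.0
```

```bash
python3 -c "
from h import *
move([.6571,-.1536,.021],np.radians(69))"
```

```text
at [ 0.6586 -0.1558  0.0225] yawY 69.1 t 16.12 F [ 0.6 -0.7  0.4] w 0.0683 j [-0.13  0.7   0.42  1.67 -0.35  0.85  1.64]
SHIFT m [0.0022 0.0015 0.0015] TURN deg [0.  0.1 0.1]
```

Emit:
servo_tool(steps=[[0.0022, 0.0015, 0.001, 0, 0, 0, -0.6], [0.0022, 0.0015, 0.001, 0, 0, 0, -0.6], [0.0022, 0.0015, 0.001, 0, 0, 0, 0.1], [0.0022, 0.0015, 0.001, 0, 0, 0, 0.1], [0.0022, 0.0015, 0.001, 0, 0, 0, 0.1], [0.0022, 0.0015, 0.001, 0, 0, 0, 0.1]])

```text
clock: 16.88
position: [0.6574, -0.154, 0.0216]
tool_rot: [0.182, 0.983, 0.0, 0.001]
ft_force: [-0.2, 0.1, 6.2]
width: 0.0516
gripper_force: 62.9
```

```bash
python3 -c "
from h import *
move([.4017,.2283,.10],np.radians(69))"
```

```text
at [ 0.6574 -0.154   0.0216] yawY 69.0 t 16.88 F [-0.2  0.1  6.2] w 0.0516 j [-0.14  0.7   0.41  1.67 -0.35  0.84  1.63]
SHIFT m [ 0.3754  0.2656 -0.079 ] TURN deg [0.  0.1 0. ]
```

Emit:
servo_tool(steps=[[0, 0, -0.02, 0, 0, 0, 0.1], [0, 0, -0.06, 0, 0, 0, 0.1], [0.02, 0.014, -0.11, 0, 0, 0, 0.1], [0.06, 0.043, -0.11, 0, 0, 0, 0.1], [0.11, 0.078, -0.11, 0, 0, 0, 0.1], [0.16, 0.113, -0.11, 0, 0, 0, 0.1], [0.21, 0.149, -0.11, 0, 0, 0, 0.1], [0.26, 0.184, -0.11, 0, 0, 0, 0.1], [0.31, 0.22, -0.11, 0, 0, 0, 0.1], [0.35, 0.248, -0.11, 0, 0, 0, 0.1], [0.3754, 0.2656, -0.1, 0, 0, 0, 0.1], [0.3754, 0.2656, -0.079, 0, 0, 0, 0.1]])

```text
clock: 18.38
position: [0.3998, 0.2323, 0.1007]
tool_rot: [0.179, 0.984, 0.002, 0.001]
ft_force: [0.5, -0.2, 0.2]
width: 0.0517
gripper_force: 62.5
```

```bash
python3 -c "
from h import *
move([.4017,.2283,.0116],np.radians(69))"
```

```text
at [0.3998 0.2323 0.1007] yawY 69.4 t 18.38 F [ 0.5 -0.2  0.2] w 0.0517 j [-0.91  0.21  0.33  2.16 -0.1   0.78  0.69]
SHIFT m [-0.0032 -0.0034  0.0891] TURN deg [0.2 0.  0.4]
```

Emit:
servo_tool(steps=[[-0.0032, -0.0034, 0.05, 0, 0, 0, 0.1], [-0.0032, -0.0034, 0.07, 0, 0, 0, 0.1], [-0.0032, -0.0034, 0.082, 0, 0, 0, 0.1], [-0.0032, -0.0034, 0.085, 0, 0, 0, 0.1], [-0.0032, -0.0034, 0.085, 0, 0, 0, 0.1], [-0.0032, -0.0034, 0.085, 0, 0, 0, 0.1]])

```text
clock: 19.12
position: [0.4035, 0.2249, 0.0155]
tool_rot: [0.182, 0.983, 0.001, 0.001]
ft_force: [-0.3, 0.1, -1.1]
width: 0.052
gripper_force: 62.6
```

```bash
python3 -c "
from h import *
move([.4017,.2283,.0116],np.radians(69))"
```

```text
at [0.4035 0.2249 0.0155] yawY 69.0 t 19.12 F [-0.3  0.1 -1.1] w 0.052 j [-0.86  0.38  0.29  2.19 -0.19  0.59  0.78]
SHIFT m [0.0029 0.0026 0.0039] TURN deg [0.1 0.1 0. ]
```

Emit:
servo_tool(steps=[[0.0029, 0.0026, 0.001, 0, 0, 0, 0.1], [0.0029, 0.0026, 0.002, 0, 0, 0, 0.1], [0.0029, 0.0026, 0.003, 0, 0, 0, 0.1], [0.0029, 0.0026, 0.003, 0, 0, 0, 0.1]])

```text
clock: 19.62
position: [0.4009, 0.2279, 0.0116]
tool_rot: [0.182, 0.983, 0.0, -0.0]
ft_force: [1.0, 0.7, 0.1]
width: 0.0512
gripper_force: 62.8
```

```bash
python3 -c "
from h import *
move([.4017,.2283,.0116],np.radians(69))"
```

```text
at [0.4009 0.2279 0.0116] yawY 69.0 t 19.62 F [1.  0.7 0.1] w 0.0512 j [-0.86  0.39  0.29  2.19 -0.2   0.58  0.77]
SHIFT m [-0.0006  0.0007 -0.    ] TURN deg [ 0. -0.  0.]
```

Within 1 mm. I'll touch down, release and rise so the camera is over the disc.

Emit:
servo_tool(steps=[[-0.0005, 0.0006, 0.0005, 0, 0, 0, 0.1], [-0.0005, 0.0006, 0.001, 0, 0, 0, 0.1], [-0.0005, 0.0006, 0.001, 0, 0, 0, 0.1]])

```text
clock: 20.0
position: [0.4009, 0.2279, 0.0115]
tool_rot: [0.182, 0.983, -0.0, -0.001]
ft_force: [-4.5, -1.8, 12.0]
width: 0.0515
gripper_force: 63.8
```

Emit:
servo_tool(steps=[[0, 0, 0, 0, 0, 0, -0.3], [0, 0, 0, 0, 0, 0, -0.6], [0, 0, 0, 0, 0, 0, -0.6], [0, 0, -0.03, 0, 0, 0, -0.6], [0, 0, -0.09, 0, 0, 0, -0.6], [-0.03, 0, -0.14, 0, 0, 0, -0.6], [-0.07, 0, -0.18, 0, 0, 0, -0.6], [-0.07, 0, -0.18, 0, 0, 0, -0.6], [-0.07, 0, -0.18, 0, 0, 0, -0.6]])

```text
clock: 21.12
position: [0.4661, 0.2029, 0.1899]
tool_rot: [0.182, 0.983, -0.0, -0.001]
ft_force: [-0.6, 0.2, -0.4]
width: 0.0683
gripper_force: 0.0
```

```bash
python3 -c "
from h import *
c=read_camera('wrist')
print('disc',fit(c,[T['disc'][0]],.026,(.4017,.2283),0,.008).round(4),'board',fit(c,[B['disc'][1]],.008,(.4017,.2283),90,.008,12,6).round(4))
save(c,'disc2',(128,20,384,212))
move([.3945,-.2263,.20],np.radians(35))"
```

```text
disc [4.016000e-01 2.286000e-01 9.500000e-03 2.543742e+02] board [  0.4015   0.2284  11.7316 120.3177]
at [0.4651 0.203  0.189 ] yawY 69.1 t 21.18 F [-0.6  0.7 -0.6] w 0.0682 j [-0.86  0.16  0.4   1.99 -0.08  1.    0.78]
SHIFT m [-0.0873 -0.4263 -0.0101] TURN deg [-0.2 -0.1 34.1]
```

View pics/disc2.png

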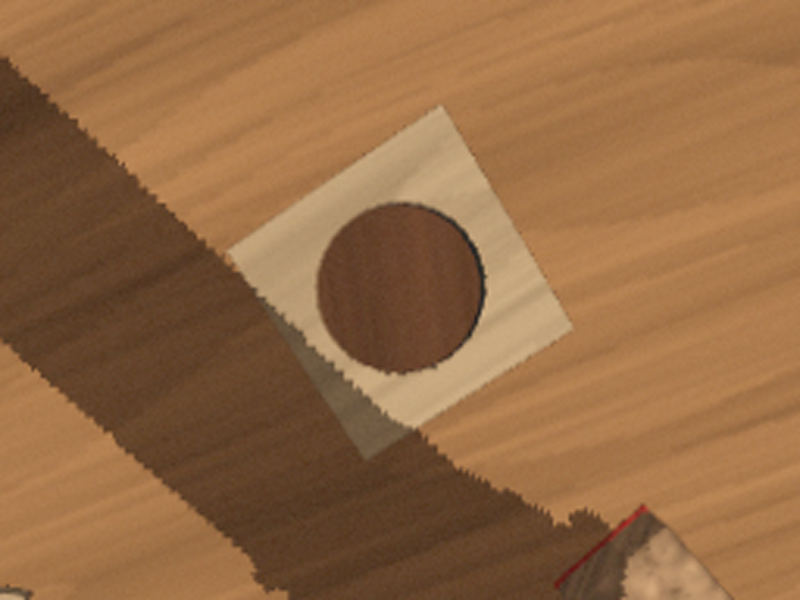

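The disc at (401,288) is centred in its inlay to within 0.3 mm. On to the square on the stadium, starting with a look from above it.

Emit:
servo_tool(steps=[[-0.146, -0.465, 0, 0, 0, 34, -0.6], [-0.146, -0.465, 0, 0, 0, 34, -0.6], [-0.146, -0.465, 0, 0, 0, 34, -0.6], [-0.146, -0.465, 0, 0, 0, 34, -0.6], [-0.146, -0.465, 0, 0, 0, 34, -0.6], [-0.146, -0.465, 0, 0, 0, 34, -0.6], [-0.146, -0.465, 0, 0, 0, 34, -0.6], [-0.146, -0.465, 0, 0, 0, 34, -0.6], [-0.146, -0.465, 0, 0, 0, 34, -0.6], [-0.146, -0.465, 0, 0, 0, 34, -0.6], [-0.146, -0.465, 0, 0, 0, 34, -0.6]])

```text
clock: 22.55
position: [0.4371, -0.2807, 0.1896]
tool_rot: [0.46, 0.888, 0.0, -0.001]
ft_force: [-0.1, -0.3, -0.0]
width: 0.0683
gripper_force: 0.0
```

```bash
python3 -c "
from h import *
c=read_camera('wrist')
d=fit(c,[T['square'][0]],.036,(.3945,-.2263),90,.01,35,8);print('square',d.round(4),'stadium',fit(c,[T['stadium'][0]],.018,(.4004,-.2227),180,.008,31,6).round(4))
move([d[0],d[1],.021],np.radians(d[2]))"
```

```text
square [ 3.945000e-01 -2.264000e-01  3.492450e+01  2.450095e+02] stadium [  0.4005  -0.2227  31.7285 144.5117]
at [ 0.4373 -0.2809  0.1898] yawY 35.3 t 22.6 F [-0.4  0.1  0.6] w 0.0684 j [-0.26  0.24  0.85  1.98 -0.21  1.01  1.31]
SHIFT m [ 0.0689 -0.0035  0.169 ] TURN deg [ 0.  -0.1  0.3]
```

Emit:
servo_tool(steps=[[0.05, -0.002, 0.04, 0, 0, 0, -0.6], [0.069, -0.0035, 0.09, 0, 0, 0.3, -0.55], [0.069, -0.0035, 0.13, 0, 0, 0.3, -0.5], [0.069, -0.0035, 0.155, 0, 0, 0.3, -0.5], [0.069, -0.0035, 0.163, 0, 0, 0.3, -0.5], [0.069, -0.0035, 0.167, 0, 0, 0.3, -0.5], [0.069, -0.0035, 0.167, 0, 0, 0.3, -0.5], [0.069, -0.0035, 0.167, 0, 0, 0.3, -0.5]])

```text
clock: 23.6
position: [0.3954, -0.2292, 0.0245]
tool_rot: [0.464, 0.886, 0.0, 0.001]
ft_force: [0.5, 0.3, -0.3]
width: 0.0643
gripper_force: 0.0
```

```bash
python3 -c "
from h import *
move([.3945,-.2263,.021],np.radians(35))"
```

```text
at [ 0.3954 -0.2292  0.0245] yawY 34.8 t 23.6 F [ 0.5  0.3 -0.3] w 0.0643 j [-0.18  0.42  0.69  2.22 -0.45  0.64  1.45]
SHIFT m [0.0029 0.0009 0.0035] TURN deg [ 0.1  0.1 -0.2]
```

Emit:
servo_tool(steps=[[0.0029, 0.001, 0.002, 0, 0, -0.2, -0.5], [0.0029, 0.001, 0.003, 0, 0, -0.2, -0.5], [0.0029, 0.001, 0.003, 0, 0, -0.2, 0.2], [0.0029, 0.001, 0.003, 0, 0, -0.2, 0.2], [0.0029, 0.001, 0.003, 0, 0, -0.2, 0.2], [0.0029, 0.001, 0.003, 0, 0, -0.2, 0.2]])

```text
clock: 24.35
position: [0.3938, -0.226, 0.0209]
tool_rot: [0.462, 0.887, 0.0, 0.0]
ft_force: [-1.2, 0.2, 6.2]
width: 0.0486
gripper_force: 62.4
```

```bash
python3 -c "
from h import *
move([.5222,.4315,.10],np.radians(62.3))"
```

```text
at [ 0.3938 -0.226   0.0209] yawY 34.9 t 24.35 F [-1.2  0.2  6.2] w 0.0486 j [-0.18  0.43  0.69  2.22 -0.46  0.63  1.45]
SHIFT m [ 0.4655  0.4818 -0.0788] TURN deg [  0.    0.  -27.4]
```

Emit:
servo_tool(steps=[[0, 0, -0.02, 0, 0, 0, 0.2], [0, 0, -0.06, 0, 0, 0, 0.2], [0.02, 0.021, -0.11, 0, 0, 0, 0.2], [0.055, 0.057, -0.12, 0, 0, -3, 0.2], [0.095, 0.098, -0.12, 0, 0, -6, 0.2], [0.135, 0.14, -0.12, 0, 0, -9, 0.2], [0.175, 0.181, -0.12, 0, 0, -12, 0.2], [0.215, 0.223, -0.12, 0, 0, -15, 0.2], [0.255, 0.264, -0.12, 0, 0, -18, 0.2], [0.295, 0.305, -0.12, 0, 0, -21, 0.2], [0.335, 0.347, -0.12, 0, 0, -24, 0.2], [0.375, 0.388, -0.12, 0, 0, -27.4, 0.2]])

```text
clock: 25.85
position: [0.4969, 0.3053, 0.14]
tool_rot: [0.238, 0.971, -0.0, -0.0]
ft_force: [1.3, -0.1, 1.1]
width: 0.0483
gripper_force: 62.1
```

```bash
python3 -c "
from h import *
move([.5222,.4315,.06],np.radians(62.3))"
```

```text
at [0.4969 0.3053 0.14  ] yawY 62.4 t 25.85 F [ 1.3 -0.1  1.1] w 0.0483 j [-1.01  0.38  0.47  1.86 -0.21  0.95  0.64]
SHIFT m [0.0359 0.1236 0.08  ] TURN deg [-0.   0.   0.1]
```

Emit:
servo_tool(steps=[[0.017, 0.06, 0, 0, 0, 0, 0.2], [0.034, 0.115, 0.02, 0, 0, 0, 0.2], [0.036, 0.1236, 0.06, 0, 0, 0, 0.2], [0.036, 0.1236, 0.1, 0, 0, 0, 0.2], [0.036, 0.1236, 0.12, 0, 0, 0, 0.2], [0.036, 0.1236, 0.123, 0, 0, 0, 0.2], [0.036, 0.1236, 0.123, 0, 0, 0, 0.2], [0.036, 0.1236, 0.123, 0, 0, 0, 0.2]])

```text
clock: 26.85
position: [0.5239, 0.4308, 0.0198]
tool_rot: [0.239, 0.971, 0.002, 0.001]
ft_force: [0.0, 1.2, 0.8]
width: 0.0484
gripper_force: 62.2
```

```bash
python3 -c "
from h import *
move([.5222,.4315,.0109],np.radians(62.3))"
```

```text
at [0.5239 0.4308 0.0198] yawY 62.3 t 26.85 F [0.  1.2 0.8] w 0.0484 j [-1.03  0.7   0.37  1.67 -0.32  0.84  0.57]
SHIFT m [ 0.0019 -0.0002  0.0089] TURN deg [0.2 0.1 0. ]
```

Emit:
servo_tool(steps=[[0.0024, -0.0002, 0.004, 0, 0, 0, 0.2], [0.0024, -0.0002, 0.007, 0, 0, 0, 0.2], [0.0024, -0.0002, 0.008, 0, 0, 0, 0.2], [0.0024, -0.0002, 0.008, 0, 0, 0, 0.2]])

```text
clock: 27.35
position: [0.5199, 0.4316, 0.0111]
tool_rot: [0.239, 0.971, 0.0, -0.0]
ft_force: [-2.3, -0.5, 6.7]
width: 0.0485
gripper_force: 62.9
```

```bash
python3 -c "
from h import *
move([.5218,.4317,.0109],np.radians(62.3))"
```

```text
at [0.5199 0.4316 0.0111] yawY 62.4 t 27.35 F [-2.3 -0.5  6.7] w 0.0485 j [-1.03  0.71  0.37  1.67 -0.33  0.82  0.57]
SHIFT m [-0.0016  0.001   0.0002] TURN deg [ 0.  -0.1  0.1]
```

Contact, about 2 mm off. I'll lift slightly, correct and lower.

Emit:
servo_tool(steps=[[0, 0, -0.002, 0, 0, 0, 0.2], [-0.0016, 0.001, -0.002, 0, 0, 0, 0.2], [-0.0016, 0.001, -0.002, 0, 0, 0, 0.2], [-0.0016, 0.001, -0.001, 0, 0, 0, 0.2], [-0.0016, 0.001, 0.0, 0, 0, 0, 0.2], [-0.0016, 0.001, 0.0, 0, 0, 0, 0.2]])

```text
clock: 28.1
position: [0.5222, 0.4308, 0.011]
tool_rot: [0.239, 0.971, -0.0, -0.0]
ft_force: [-3.2, -2.1, 8.0]
width: 0.0482
gripper_force: 63.1
```

```bash
python3 -c "
from h import *
move([.5218,.4317,.0109],np.radians(62.3))"
```

```text
at [0.5222 0.4308 0.011 ] yawY 62.3 t 28.1 F [-3.2 -2.1  8. ] w 0.0482 j [-1.02  0.71  0.37  1.67 -0.33  0.83  0.58]
SHIFT m [0.0007 0.0007 0.0001] TURN deg [-0. -0.  0.]
```

Emit:
servo_tool(steps=[[0, 0, 0, 0, 0, 0, -0.2], [0, 0, 0, 0, 0, 0, -0.5], [0, 0, 0, 0, 0, 0, -0.5], [0, 0, -0.03, 0, 0, 0, -0.5], [0, 0, -0.09, 0, 0, 0, -0.6], [-0.03, 0, -0.14, 0, 0, 0, -0.8], [-0.07, 0, -0.18, 0, 0, 0, -0.8], [-0.07, 0, -0.18, 0, 0, 0, -0.8], [-0.07, 0, -0.18, 0, 0, 0, -0.8]])

```text
clock: 29.22
position: [0.5832, 0.3985, 0.1885]
tool_rot: [0.239, 0.971, -0.0, -0.001]
ft_force: [-0.5, 0.4, 0.1]
width: 0.0767
gripper_force: 0.0
```

```bash
python3 -c "
from h import *
c=read_camera('wrist')
print('square',fit(c,[T['square'][0]],.026,(.5222,.4315),90,.008,62,8).round(4),'board',fit(c,[B['square'][1]],.008,(.5222,.4315),90,.008,62,6).round(4))
save(c,'sq2',(128,20,384,212))
move([.7206,-.1807,.20],np.radians(69))"
```

```text
square [  0.5221   0.4317  63.4648 234.1642] board [  0.5219   0.4315  62.4985 121.9198]
at [0.5818 0.3992 0.1874] yawY 62.4 t 29.27 F [ 0.2  0.9 -0.6] w 0.0769 j [-0.98  0.56  0.45  1.5  -0.26  1.15  0.61]
SHIFT m [-0.3915 -0.4498 -0.0126] TURN deg [-0.1 -0.2 -6.6]
```

View pics/sq2.png

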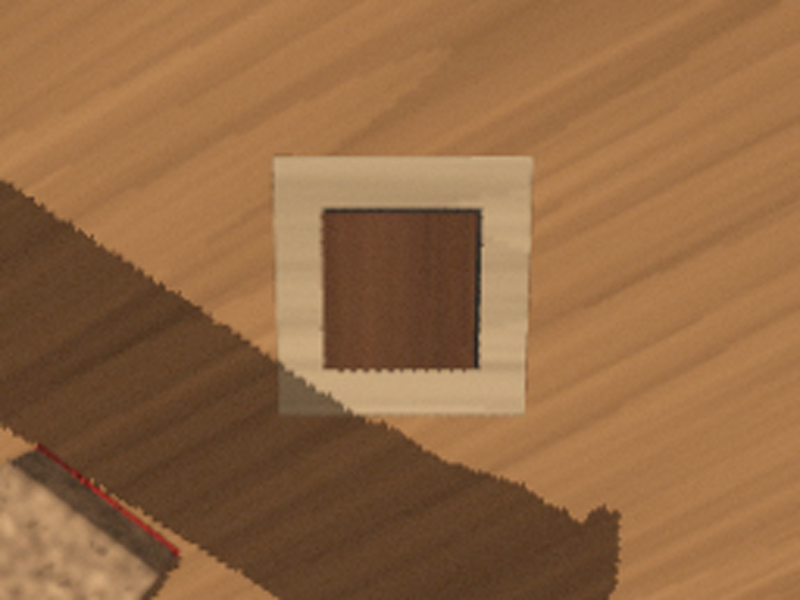

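The square at (402,290) is centred in its inlay (0.3 mm, 1°). The oblong is next.

Emit:
servo_tool(steps=[[-0.3836, -0.419, 0, 0, 0, -29.6, -0.8], [-0.3836, -0.419, 0, 0, 0, -29.6, -0.8], [-0.3836, -0.419, 0, 0, 0, -29.6, -0.8], [-0.3836, -0.419, 0, 0, 0, -29.6, -0.8], [-0.3836, -0.419, 0, 0, 0, -29.6, -0.8], [-0.3836, -0.419, 0, 0, 0, -29.6, -0.8], [-0.3836, -0.419, 0, 0, 0, -29.6, -0.8], [-0.3836, -0.419, 0, 0, 0, -29.6, -0.8], [-0.3836, -0.419, 0, 0, 0, -29.6, -0.8], [-0.3836, -0.419, 0, 0, 0, -29.6, -0.8], [-0.3836, -0.419, 0, 0, 0, -29.6, -0.8], [-0.3836, -0.419, 0, 0, 0, -29.6, -0.8]])

```text
clock: 30.78
position: [0.7293, -0.1459, 0.188]
tool_rot: [-0.019, 1.0, 0.002, -0.001]
ft_force: [-0.0, -0.1, 0.3]
width: 0.0766
gripper_force: 0.0
```

```bash
python3 -c "
from h import *
c=read_camera('wrist')
d=fit(c,[T['oblong'][0]],.018,(.6577,-.1523),180,.01,2,8);print('oblong',d.round(4))
move([d[0],d[1],.003],np.radians(d[2]+90))"
```

```text
oblong [  0.6576  -0.1524   1.8657 142.0247]
at [ 0.7295 -0.1461  0.1885] yawY 92.2 t 30.82 F [-0.4  1.1  0.3] w 0.077 j [-0.15  0.63  0.45  1.39 -0.29  1.19  1.94]
SHIFT m [ 0.0718 -0.0041  0.1856] TURN deg [ 0.2 -0.1  0.4]
```

Emit:
servo_tool(steps=[[0.05, -0.003, 0.04, 0, 0, 0, -0.8], [0.0718, -0.0041, 0.09, 0, 0, 0.4, -0.8], [0.0718, -0.0041, 0.14, 0, 0, 0.4, -0.8], [0.0718, -0.0041, 0.165, 0, 0, 0.4, -0.8], [0.0718, -0.0041, 0.177, 0, 0, 0.4, -0.8], [0.0718, -0.0041, 0.182, 0, 0, 0.4, -0.8], [0.0718, -0.0041, 0.182, 0, 0, 0.4, -0.8], [0.0718, -0.0041, 0.182, 0, 0, 0.4, -0.8]])

```text
clock: 31.82
position: [0.659, -0.1575, 0.0091]
tool_rot: [-0.014, 1.0, -0.0, 0.001]
ft_force: [0.7, -0.5, 0.2]
width: 0.0765
gripper_force: 0.0
```

```bash
python3 -c "
from h import *
move([.6577,-.1524,.002],np.radians(91.9))"
```

```text
at [ 0.659  -0.1575  0.0091] yawY 91.5 t 31.82 F [ 0.7 -0.5  0.2] w 0.0765 j [-0.12  0.72  0.39  1.67 -0.35  0.82  2.03]
SHIFT m [0.0012 0.0052 0.0071] TURN deg [-0.   0.2 -0.4]
```

Emit:
servo_tool(steps=[[0.0012, 0.0052, 0, 0, 0, -0.4, -0.8], [0.0012, 0.0052, 0.003, 0, 0, -0.4, -0.8], [0.0012, 0.0052, 0.006, 0, 0, -0.4, -0.8], [0.0012, 0.0052, 0.0065, 0, 0, -0.4, -0.8]])

```text
clock: 32.33
position: [0.6559, -0.1521, 0.0005]
tool_rot: [-0.017, 1.0, 0.0, -0.0]
ft_force: [-0.5, -0.2, 0.3]
width: 0.0773
gripper_force: 0.0
```

```bash
python3 -c "
from h import *
move([.6577,-.1524,.002],np.radians(91.9))"
```

```text
at [ 6.559e-01 -1.521e-01  5.000e-04] yawY 91.9 t 32.33 F [-0.5 -0.2  0.3] w 0.0773 j [-0.12  0.72  0.39  1.68 -0.35  0.81  2.03]
SHIFT m [-0.0018 -0.0004 -0.0015] TURN deg [ 0.  -0.1  0. ]
```

Emit:
servo_tool(steps=[[-0.0015, -0.0004, -0.001, 0, 0, 0, -0.8], [-0.0015, -0.0004, -0.001, 0, 0, 0, -0.8], [-0.0015, -0.0004, -0.001, 0, 0, 0, -0.1], [-0.0015, -0.0004, -0.001, 0, 0, 0, -0.1], [-0.0015, -0.0004, -0.001, 0, 0, 0, -0.1], [-0.0015, -0.0004, -0.001, 0, 0, 0, -0.1]])

```text
clock: 33.08
position: [0.6585, -0.1527, 0.0027]
tool_rot: [-0.017, 1.0, -0.0, 0.001]
ft_force: [0.4, -1.4, 3.8]
width: 0.0604
gripper_force: 67.2
```

```bash
python3 -c "
from h import *
move([.6515,.1538,.10],np.radians(123.7))"
```

```text
at [ 0.6585 -0.1527  0.0027] yawY 91.9 t 33.08 F [ 0.4 -1.4  3.8] w 0.0604 j [-0.12  0.72  0.39  1.67 -0.35  0.81  2.03]
SHIFT m [-0.0035  0.3065 -0.0974] TURN deg [ -0.    0.1 -31.8]
```

Emit:
servo_tool(steps=[[0, 0, -0.02, 0, 0, 0, -0.1], [0, 0, -0.06, 0, 0, 0, -0.1], [0, 0.03, -0.11, 0, 0, -3, -0.1], [0, 0.075, -0.12, 0, 0, -8, -0.1], [-0.001, 0.125, -0.12, 0, 0, -14, -0.1], [-0.002, 0.175, -0.12, 0, 0, -20, -0.1], [-0.002, 0.225, -0.12, 0, 0, -26, -0.1], [-0.003, 0.27, -0.12, 0, 0, -31.8, -0.1], [-0.004, 0.3, -0.11, 0, 0, -31.8, -0.1], [-0.0042, 0.3068, -0.07, 0, 0, -31.8, -0.1], [-0.0042, 0.3068, -0.04, 0, 0, -31.8, -0.1], [-0.0042, 0.3068, -0.03, 0, 0, -31.8, -0.1]])

```text
clock: 34.58
position: [0.6491, 0.154, 0.0298]
tool_rot: [-0.29, 0.957, -0.0, -0.003]
ft_force: [-0.4, 0.2, -0.8]
width: 0.0599
gripper_force: 66.7
```

Emit:
servo_tool(steps=[[0, 0, 0.008, 0, 0, 0, -0.1], [0, 0, 0.012, 0, 0, 0, -0.1], [0, 0, 0.012, 0, 0, 0, -0.1], [0, 0, 0.012, 0, 0, 0, -0.1]])

```text
clock: 35.08
position: [0.6525, 0.1544, 0.0211]
tool_rot: [-0.29, 0.957, 0.0, 0.001]
ft_force: [-0.4, 1.1, -0.2]
width: 0.0602
gripper_force: 66.7
```

```bash
python3 -c "
from h import *
move([.6522,.1542,.0107],np.radians(123.7))"
```

```text
at [0.6525 0.1544 0.0211] yawY 123.7 t 35.08 F [-0.4  1.1 -0.2] w 0.0602 j [-0.48  0.67  0.25  1.68 -0.21  0.82  2.02]
SHIFT m [ 0.0004 -0.      0.0104] TURN deg [-0.   0.1  0. ]
```

Emit:
servo_tool(steps=[[0.0003, 0, 0.005, 0, 0, 0, -0.1], [0.0003, 0, 0.008, 0, 0, 0, -0.1], [0.0003, 0, 0.009, 0, 0, 0, -0.1], [0.0003, 0, 0.0095, 0, 0, 0, -0.1], [0.0003, 0, 0.0095, 0, 0, 0, -0.1]])

```text
clock: 35.7
position: [0.6514, 0.1542, 0.0107]
tool_rot: [-0.29, 0.957, 0.0, -0.0]
ft_force: [-1.6, -0.3, 1.7]
width: 0.0604
gripper_force: 66.9
```

```bash
python3 -c "
from h import *
move([.6522,.1542,.0107],np.radians(123.7))"
```

```text
at [0.6514 0.1542 0.0107] yawY 123.7 t 35.7 F [-1.6 -0.3  1.7] w 0.0604 j [-0.48  0.68  0.24  1.68 -0.21  0.8   2.02]
SHIFT m [-0.0007 -0.0005  0.    ] TURN deg [ 0. -0.  0.]
```

Emit:
servo_tool(steps=[[-0.0005, -0.0004, 0.0005, 0, 0, 0, -0.1], [-0.0005, -0.0004, 0.0005, 0, 0, 0, -0.4], [-0.0005, -0.0004, 0.0005, 0, 0, 0, -0.8], [-0.0005, -0.0004, 0.0005, 0, 0, 0, -0.8], [0, 0, -0.03, 0, 0, 0, -0.8], [0, 0, -0.09, 0, 0, 0, -0.8], [-0.03, 0, -0.14, 0, 0, 0, -0.8], [-0.07, 0, -0.18, 0, 0, 0, -0.8], [-0.07, 0, -0.18, 0, 0, 0, -0.8], [-0.07, 0, -0.18, 0, 0, 0, -0.8]])

```text
clock: 36.95
position: [0.7089, 0.1926, 0.1894]
tool_rot: [-0.29, 0.957, -0.0, -0.001]
ft_force: [-0.2, -0.2, -0.5]
width: 0.0773
gripper_force: 0.0
```

```bash
python3 -c "
from h import *
c=read_camera('wrist')
print('oblong',fit(c,[T['oblong'][0]],.026,(.6515,.1538),180,.008,33.7,8).round(4),'board',fit(c,[B['oblong'][1]],.008,(.6515,.1538),180,.008,33.7,6).round(4))
save(c,'ob2',(128,20,384,212))
move([.4637,-.1860,.20],np.radians(121.7))"
```

```text
oblong [ 0.6434  0.1499 33.8124 79.5278] board [ 0.6513  0.1539 33.5925 91.0517]
at [0.708  0.1919 0.1883] yawY 123.7 t 37.0 F [-0.2 -0.4  0.1] w 0.0768 j [-0.52  0.59  0.29  1.41 -0.17  1.17  1.95]
SHIFT m [ 0.413  -0.1788 -0.0101] TURN deg [ 0.  -0.2  2. ]
```

View pics/ob2.png

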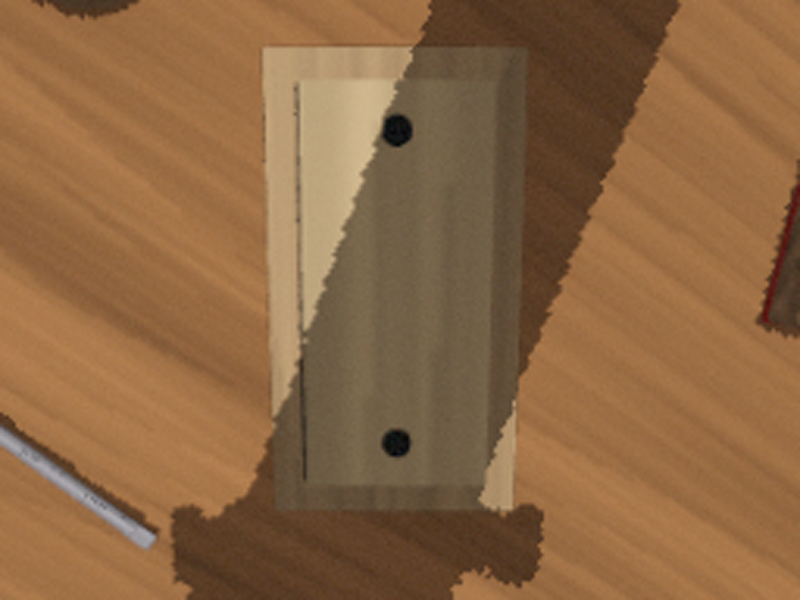

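The oblong lies inside the inlay, with dark slivers about 1 mm wide on the left. Its holes at (397,130) and (396,443) give a better measure than the pale-on-pale fit.

```bash
python3 -c "
from h import *
c=read_camera('wrist');g=c['img'].max(2).astype(float)
P=[]
for u,v in ((255,61.6),(254.7,161.8)):
    y,x=np.mgrid[int(v)-8:int(v)+9,int(u)-8:int(u)+9];w=np.clip(60-g[y,x],0,None);w*=np.hypot(x-u,y-v)<7;P.append((np.sum(w*x)/w.sum(),np.sum(w*y)/w.sum()))
X=plane(c,P,.026);print(np.round(P,1),X.round(4),'c',X.mean(0).round(4),'d',np.linalg.norm(X[0]-X[1]),'yaw',np.degrees(np.arctan2(*(X[0]-X[1])[1::-1]))%180)
move([.4600,-.1860,.19],np.radians(121.7))"
```

```text
[[254.6  62.7]
 [254.4 163. ]] [[0.6099 0.127  0.026 ]
 [0.6933 0.1825 0.026 ]] c [0.6516 0.1548 0.026 ] d 0.10016876709812728 yaw 33.64438271490849
at [0.7077 0.1916 0.1879] yawY 123.7 t 37.05 F [ 0.4 -0.2  0.1] w 0.077 j [-0.52  0.59  0.29  1.41 -0.17  1.17  1.95]
SHIFT m [ 4.156e-01 -1.768e-01 -2.000e-04] TURN deg [ 0.  -0.3  2. ]
```

The oblong's centre is (0.6516, 0.1548) against the board's (0.6513, 0.1538): 1 mm off, with 100.2 mm between holes. For the stadium I'll turn the gripper the other way round to stay inside joint 7's range.

Emit:
servo_tool(steps=[[0.5, -0.154, 0, 0, 0, 110, -0.8], [0.5, -0.154, 0, 0, 0, 110, -0.8], [0.5, -0.154, 0, 0, 0, 110, -0.8], [0.5, -0.154, 0, 0, 0, 110, -0.8], [0.5, -0.154, 0, 0, 0, 110, -0.8], [0.5, -0.154, 0, 0, 0, 110, -0.8], [0.5, -0.154, 0, 0, 0, 110, -0.8], [0.5, -0.154, 0, 0, 0, 110, -0.8], [0.5, -0.154, 0, 0, 0, 110, -0.8], [0.5, -0.154, 0, 0, 0, 110, -0.8], [0.5, -0.154, 0, 0, 0, 110, -0.8], [0.5, -0.154, 0, 0, 0, 110, -0.8]])

```text
clock: 38.55
position: [0.3774, -0.2124, 0.1892]
tool_rot: [0.618, 0.786, -0.0, -0.001]
ft_force: [0.2, -0.6, -0.1]
width: 0.0769
gripper_force: 0.0
```

```bash
python3 -c "
from h import *
move([.341,-.2595,.19],np.radians(-58.3))"
```

```text
at [ 0.3774 -0.2124  0.1892] yawY 13.7 t 38.55 F [ 0.2 -0.6 -0.1] w 0.0769 j [-0.35 -0.02  0.78  2.16  0.01  0.99  0.66]
SHIFT m [-0.0371 -0.0466 -0.0007] TURN deg [-0.2 -0.  72. ]
```

Emit:
servo_tool(steps=[[-0.037, -0.0466, 0, 0, 0, 72, -0.8], [-0.037, -0.0466, 0, 0, 0, 72, -0.8], [-0.037, -0.0466, 0, 0, 0, 72, -0.8], [-0.037, -0.0466, 0, 0, 0, 72, -0.8], [-0.037, -0.0466, 0, 0, 0, 72, -0.8], [-0.037, -0.0466, 0, 0, 0, 72, -0.8], [-0.037, -0.0466, 0, 0, 0, 72, -0.8], [-0.037, -0.0466, 0, 0, 0, 72, -0.8], [-0.037, -0.0466, 0, 0, 0, 72, -0.8]])

```text
clock: 39.67
position: [0.3425, -0.2595, 0.1902]
tool_rot: [0.962, 0.275, -0.0, -0.0]
ft_force: [0.3, -0.8, -0.1]
width: 0.0768
gripper_force: 0.0
```

```bash
python3 -c "
from h import *
c=read_camera('wrist')
d=fit(c,[T['stadium'][0]],.018,(.4005,-.2227),180,.01,31.6,8);print('stadium',d.round(4))
move([d[0],d[1],.0025],np.radians(d[2]+90))"
```

```text
stadium [  0.4005  -0.2227  31.6214 135.5679]
at [ 0.3426 -0.2596  0.1903] yawY -58.2 t 39.73 F [ 0.2  0.5 -0.5] w 0.0771 j [-0.25 -0.03  0.81  2.17  0.03  0.99 -0.47]
SHIFT m [ 0.0687 -0.0007  0.1877] TURN deg [-0.   0.   0.2]
```

The view from the opposite side gives the same place within 0.1 mm, so the calibration is good. Descending.

Emit:
servo_tool(steps=[[0.05, 0, 0.04, 0, 0, 0, -0.8], [0.0687, -0.0007, 0.09, 0, 0, 0, -0.8], [0.0687, -0.0007, 0.14, 0, 0, 0, -0.8], [0.0687, -0.0007, 0.165, 0, 0, 0, -0.8], [0.0687, -0.0007, 0.177, 0, 0, 0, -0.8], [0.0687, -0.0007, 0.18, 0, 0, 0, -0.8], [0.0687, -0.0007, 0.18, 0, 0, 0, -0.8], [0.0687, -0.0007, 0.18, 0, 0, 0, -0.8]])

```text
clock: 40.72
position: [0.4021, -0.2234, 0.0117]
tool_rot: [0.962, 0.274, 0.001, 0.001]
ft_force: [0.2, 0.6, 0.2]
width: 0.0771
gripper_force: 0.0
```

```bash
python3 -c "
from h import *
move([.4005,-.2227,.0025],np.radians(-58.4))"
```

```text
at [ 0.4021 -0.2234  0.0117] yawY -58.2 t 40.73 F [0.2 0.6 0.2] w 0.0771 j [-0.14  0.44  0.63  2.21 -0.45  0.61 -0.19]
SHIFT m [-0.001  -0.0014  0.0092] TURN deg [ 0.1 -0.1  0.2]
```

Emit:
servo_tool(steps=[[-0.001, -0.0014, 0.004, 0, 0, 0.2, -0.8], [-0.001, -0.0014, 0.007, 0, 0, 0.2, -0.8], [-0.001, -0.0014, 0.0085, 0, 0, 0.2, -0.8], [-0.001, -0.0014, 0.0085, 0, 0, 0.2, -0.8], [-0.001, -0.0014, 0.0085, 0, 0, 0.2, -0.1], [-0.001, -0.0014, 0.0085, 0, 0, 0.2, -0.1], [-0.001, -0.0014, 0.0085, 0, 0, 0.2, -0.1], [-0.001, -0.0014, 0.0085, 0, 0, 0.2, -0.1]])

```text
clock: 41.72
position: [0.3998, -0.2226, 0.0026]
tool_rot: [0.962, 0.272, 0.0, 0.0]
ft_force: [-1.0, 0.4, 5.6]
width: 0.0605
gripper_force: 65.0
```

```bash
python3 -c "
from h import *
move([.5217,-.4410,.10],np.radians(-81.7))"
```

```text
at [ 0.3998 -0.2226  0.0026] yawY -58.5 t 41.73 F [-1.   0.4  5.6] w 0.0605 j [-0.12  0.46  0.61  2.22 -0.47  0.59 -0.18]
SHIFT m [-0.0102  0.2499 -0.0973] TURN deg [ 0.  -0.  23.2]
```

Emit:
servo_tool(steps=[[0, 0, -0.02, 0, 0, 0, -0.1], [0, 0, -0.06, 0, 0, 0, -0.1], [-0.001, 0.03, -0.11, 0, 0, 3, -0.1], [-0.003, 0.075, -0.12, 0, 0, 8, -0.1], [-0.005, 0.125, -0.12, 0, 0, 13, -0.1], [-0.008, 0.175, -0.12, 0, 0, 18, -0.1], [-0.009, 0.22, -0.12, 0, 0, 23.2, -0.1], [-0.0105, 0.245, -0.11, 0, 0, 23.2, -0.1], [-0.0105, 0.2497, -0.07, 0, 0, 23.2, -0.1], [-0.0105, 0.2497, -0.04, 0, 0, 23.2, -0.1], [-0.0105, 0.2497, -0.025, 0, 0, 23.2, -0.1], [-0.0105, 0.2497, -0.02, 0, 0, 23.2, -0.1]])

```text
clock: 43.22
position: [0.5206, -0.44, 0.0209]
tool_rot: [0.997, 0.073, -0.001, -0.001]
ft_force: [-0.7, -1.1, -1.0]
width: 0.06
gripper_force: 65.4
```

Emit:
servo_tool(steps=[[0, 0, 0, 0, 0, 0, -0.1], [0, 0, 0, 0, 0, 0, -0.1], [0, 0, 0, 0, 0, 0, -0.1]])

```text
clock: 43.6
position: [0.5217, -0.4412, 0.0233]
tool_rot: [0.997, 0.073, 0.001, 0.001]
ft_force: [0.0, 0.1, -0.4]
width: 0.0602
gripper_force: 65.4
```

```bash
python3 -c "
from h import *
move([.5211,-.4411,.0106],np.radians(-81.7))"
```

```text
at [ 0.5217 -0.4412  0.0233] yawY -81.7 t 43.6 F [ 0.   0.1 -0.4] w 0.0602 j [ 0.15  0.79  0.69  1.66 -0.61  0.92 -0.35]
SHIFT m [-0.0006 -0.0002  0.0127] TURN deg [ 0.1 -0.1  0. ]
```

Emit:
servo_tool(steps=[[-0.0006, -0.0002, 0.006, 0, 0, 0, -0.1], [-0.0006, -0.0002, 0.01, 0, 0, 0, -0.1], [-0.0006, -0.0002, 0.0115, 0, 0, 0, -0.1], [-0.0006, -0.0002, 0.012, 0, 0, 0, -0.1], [-0.0006, -0.0002, 0.012, 0, 0, 0, -0.1]])

```text
clock: 44.22
position: [0.5201, -0.4401, 0.0108]
tool_rot: [0.997, 0.073, -0.0, -0.001]
ft_force: [-1.7, 2.6, 4.8]
width: 0.0605
gripper_force: 66.0
```

```bash
python3 -c "
from h import *
move([.5211,-.4411,.0106],np.radians(-81.7))"
```

```text
at [ 0.5201 -0.4401  0.0108] yawY -81.7 t 44.23 F [-1.7  2.6  4.8] w 0.0605 j [ 0.16  0.81  0.68  1.66 -0.62  0.9  -0.34]
SHIFT m [0.0008 0.0011 0.0002] TURN deg [-0.1  0.   0. ]
```

In contact. I'll correct by 1 mm with a slight lift, then release.

Emit:
servo_tool(steps=[[0, 0, -0.0015, 0, 0, 0, -0.1], [0.0008, 0.001, -0.0015, 0, 0, 0, -0.1], [0.0008, 0.001, -0.0015, 0, 0, 0, -0.1], [0.0008, 0.001, 0, 0, 0, 0, -0.1], [0.0008, 0.001, 0, 0, 0, 0, -0.4], [0.0008, 0.001, 0, 0, 0, 0, -0.8], [0.0008, 0.001, 0, 0, 0, 0, -0.8], [0.0008, 0.001, -0.03, 0, 0, 0, -0.8], [0, 0, -0.09, 0, 0, 0, -0.8], [-0.03, 0, -0.14, 0, 0, 0, -0.8], [-0.07, 0, -0.18, 0, 0, 0, -0.8], [-0.07, 0, -0.18, 0, 0, 0, -0.8]])

```text
clock: 45.72
position: [0.4476, -0.4556, 0.1947]
tool_rot: [0.998, 0.069, 0.002, 0.003]
ft_force: [-0.1, -1.2, -0.5]
width: 0.0769
gripper_force: 0.0
```

Emit:
servo_tool(steps=[[0, 0, 0, 0, 0, 0, -0.8], [0, 0, 0, 0, 0, 0, -0.8]])

```text
clock: 45.98
position: [0.4524, -0.4488, 0.1882]
tool_rot: [0.997, 0.074, -0.001, -0.001]
ft_force: [0.7, -0.0, -0.4]
width: 0.0768
gripper_force: 0.0
```

```bash
python3 -c "
from h import *
c=read_camera('wrist');g=c['img'].max(2).astype(float)
save(c,'st2')
a=np.radians(8.3);P=[]
for s in(1,-1):
    u,v=proj(c,[.5217+s*.05*np.cos(a),-.441+s*.05*np.sin(a),.026])[0]
    y,x=np.mgrid[int(v)-9:int(v)+10,int(u)-9:int(u)+10];w=np.clip(60-g[y,x],0,None)*(np.hypot(x-u,y-v)<7);P.append((np.sum(w*x)/w.sum(),np.sum(w*y)/w.sum()))
X=plane(c,P,.026);print(np.round(P,1),'c',X.mean(0).round(4),'d',np.linalg.norm(X[0]-X[1]),'yaw',np.degrees(np.arctan2(*(X[0]-X[1])[1::-1]))%180)
print('board',fit(c,[B['stadium'][1]],.008,(.5217,-.441),180,.008,8.3,6).round(4));move([.5,-.3,.25])"
```

```text
[[258.5  56.2]
 [257.9 157.6]] c [ 0.5223 -0.4416  0.026 ] d 0.1002893786408118 yaw 8.340524992577551
board [  0.5213  -0.4412   8.4084 103.1683]
at [ 0.4522 -0.4489  0.1882] yawY -81.5 t 46.02 F [-0.3  1.2 -0.2] w 0.0767 j [ 0.08  0.53  0.86  1.7  -0.43  1.12 -0.36]
SHIFT m [ 0.0691 -0.1404 -0.0616] TURN deg [-0.1  0.1  0. ]
```

View pics/st2.png

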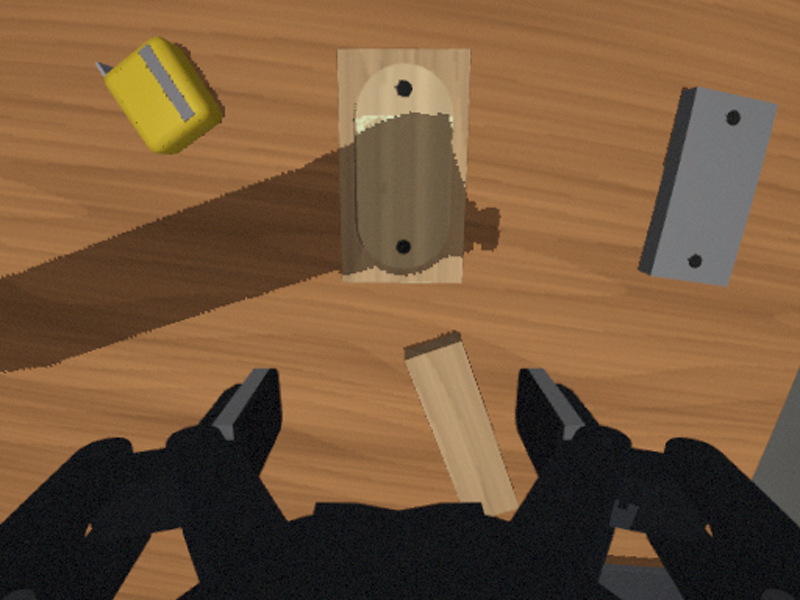

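The stadium, holes at (404,88) and (403,247), is centred on its board within about 1 mm and 0.1°. All five are placed and the gripper is clear at 0.19 m, so I'll hand in.

```bash
python3 -c "
from station import ctrl
print(ctrl.finish_job())"
```

```text
the job is handed in; nothing more can be done
None
```

All five templates were taken off from the top and lie flat on their own boards, within about 1–1.5 mm of centre and 1° by the wrist camera, and the job was handed in at about 46 s.

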